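# Bring the paint box along its slide and lever its lid open

### The arm

A 6-joint arm with a two-finger parallel gripper is mounted at the origin on the work surface. World frame = base frame: x ahead of the robot, y to its left, z up, the work surface at z = 0. Lengths are in mm, angles in rad, forces in N, time in s.
With the tool pointing down it reaches from about 350 to 875 mm from the base axis. Payload 4.2 kg.
Tool frame: the origin (TCP) lies at the very end of the fingers, on their centre line; the grasp point (between the pads) lies 19 mm behind it; z points along the fingers, y is the line along which they close (so a half turn about z gives the same grasp; the last joint's range is limited). The gripper opens to 85 mm and grips with 20 to 120 N. Pads are 22 mm wide; open, the fingers measure 114 mm over their backs; the gripper's body (76 mm by 85 mm) begins 54 mm behind the grasp point. The pads swing forward as they close: fully open they stand 13 mm farther back than shut.
Start: joints at [1.523, 0.385, 0.008, 0, -1.194, -0.259], TCP at [188.724, 595.804, 231.312] pointing down, gripper open.
Joint ranges: [-3.14, 3.14], [-1.21, 2.06], [-1.07, 1.41], [-3.16, 2.05], [-2.99, -0.16], [-3.1, 3.1]. Speed limits (rad/s): [2.79, 2.79, 3.14, 3.14, 3.14, 3.14].

### API

Orientations are given as a unit quaternion [x, y, z, w].
In Python, from bench import read_state, get_image, get_calibration, job_done gives the robot as it stands.
- The arm moves only by the shell command python3 -m creep 'ROWS'. ROWS is a JSON object of lists of equal length, an entry for each row: "translation": the shift along the world's x, y, z in cm, a list of three; "delta_rot": the turn, a rotation vector about the world's x, y, z in degrees, a list of three; "hand": the finger opening in cm, from 0 to 8.54. A call has 1 to 8 rows; each row is the pose to reach, as a shift and turn from the pose commanded when the call began; what a row does not reach only later rows make up. A row lasts 1/8 s, in which the tool goes at most 62.5 mm and 10.7 degrees, less where a joint would pass 70% of its speed; a pose out of reach is approached as far as the arm can. A call with a gripper value outside its range is refused whole. The fingers move at their own pace and stop on an object; the grip force is fixed at half the most. Time passes only in rows, so rows that repeat a pose let the fingers close. It gives the time, the measured TCP pose, the force, the opening and the grip force at its end, in the units of the state.
- read_state(): the state, without advancing time (a new reading comes with each control period).
- get_image(name): name is "scene" or "top" or "wrist"; returns (picture, depth): 480x640x3 uint8, red, green, blue; 480x640 float32, mm along the optical axis (not along the pixel's ray), 0 where there is no reading.
- get_calibration(name): a dict with "intrinsics" (3x3 intrinsics, pixels), "xyz" and "attitude" of the camera in the world. Camera axes: x right, y down, z forward; pixel columns grow to the right and rows downward; lengths in mm; the calibration is good to about 2 mm. A picture is of the moment at which its call begins: read the wrist's pose just before it. get_calibration takes no time and is no camera call; for the wrist camera it gives the pose at the moment of the call.
- job_done(): hands the job in; it is judged then, once.
The state is a dict: "clock": time; "joints": joint angles; "joint_vel": joint speeds; "joint_efforts": joint torques, N m; "position": TCP position; "ee_rot": TCP orientation; "contact_force": force on the tool from outside, world axes, zero at the start; "wrist_torque": the same for the moment, N m; "gripper_width": finger opening in mm; "grasp_force": force on a finger pad.
Only numpy, scipy, OpenCV 4.12 (cv2) and the standard library are available. Lean on these libraries where they do the work, as an engineer would, in place of code of your own. Each camera call takes 0.05 s, during which the arm holds its last target. There are 200 camera calls.

### The job

Pull the paint box out from under the shelf by its black knob, along its slide, until its yellow pointer lines up with the red clip. Then lever the box's red lid up with the palette knife, without touching the lid with the gripper, until it stands open about upright, and lay the knife down flat in the green tray. Leave the box at the red clip, do not shift the clip, and leave the jars, pot, bottle, mug and tin lid where they are.

Things in the scene. Friction and masses are not known exactly. Their poses are not given: they have to be found in the camera images.
- station: Fixed bench-top slide on a plywood base 200 (x) x 380 (y) x 14 mm, front (-x side) towards the robot; origin at the centre of its underside. Two rails run along its y. A wooden shelf stands over its +y half on two posts (16 mm square, at station x 90, y 55 and 195 mm).
- shelf (a point): Middle of the front lower edge of the fixed shelf, at station x -90, y 122, z 158 mm. The shelf covers station x -90..100, y 30..215, z 158..170 mm. It reaches forward over the knob: under it the knob cannot be taken with the gripper upright, only with the gripper leaning back towards the robot (about 35 degrees).
- carriage (a joint): Travel of the paint-box carriage in m: 0 at the +y end (box middle at station y +120 mm, under the shelf), grows as the box moves to station -y, up to 0.24. No detent: it rubs with about 4 N and stays where it is left.
- box (a point): Middle of the bottom of the blue paint box on the carriage, at station x 30, z 34 mm. The box is 100 (x) x 120 (y) mm, top at z 73 mm with lid on it, paint pans inside. The carriage's bed plate (z 26..34 mm) reaches forward to station x -96 mm, 120 mm wide.
- knob (a point): Centre of the black ball knob, 34 mm in diameter, by which the carriage is moved; at station x -80, z 85 mm, 35 mm to the +y side of the box's middle. It stands on a 12 mm stem that rises from the carriage's bed plate; there is nothing else within 24 mm of the ball.
- pointer (a point): Front tip of the yellow pointer on the front edge of the carriage (at station x -103, z 36 mm, 35 mm to the -y side of the box's middle). It moves with the carriage; to be brought level with mark along the station's y.
- mark (a point): Centre line of the red clip (22 mm wide body with a 5 mm wide raised fin, its top about at station z 28 mm) on the front edge of the station base; this point is at station x -103, z 28 mm; axes as the station's. The clip is set somewhere on the -y half and is stiff (40 N).
- lid: Red lid of the paint box, 120 (x, depth) x 124 (y) x 5 mm, 0.14 kg. Origin on its hinge line, along station y at the box's far edge (station x 81, z 73 mm); shut, it reaches 120 mm from there to -x, underside at z 73, its z axis up. Opening angle = tilt of that z axis, 0 to 1.8 rad, front edge rising. The stiff hinge (0.12 N m) stays where it is left.
- slot (a point): Point on the mouth of the pry slot at the box's front, station x -39, z 67 mm, 25 mm to the -y side of the box's middle. The slot, between the lid's front lip (underside z 73 mm) and a ledge of the box (top z 61 mm), is 12 mm high, 19 mm deep and as wide as the box (120 mm). A thin blade put in along the station's +x and raised lifts the lid.
- knife: Palette knife lying flat, 195 mm long, 0.09 kg. Origin at mid-length, on the underside of the handle; x points to the blade's tip, z up. Wooden handle x -98..+8 mm, 22 mm wide, 20 mm high; steel ferrule; flat stiff blade up to x +98 mm, 28 mm wide, 2.5 mm thick, its mid-plane 10 mm above the knife's underside.
- tray: Fixed open green tray 240 (x) x 105 (y) x 26 mm, walls and floor 4 mm thick, empty; origin at the centre of its underside. The knife ends up lying in it. Tray and knife lie one on the left and one on the right of the station, either way round.
- jar_a: Bystander: paint jar, green cap, 48 mm diameter, 65 mm high, standing on the station's shelf; origin under its centre.
- jar_b: Bystander: paint jar, orange cap, 48 mm diameter, 65 mm high, standing on the station's shelf; origin under its centre.
- pot: Bystander: yellow can 94 mm in diameter, 130 mm high, full of brushes up to 295 mm high; origin under its centre.
- glue: Bystander: white glue bottle 60 mm in diameter, 170 mm high; origin under its centre.
- mug: Bystander: blue mug 76 mm in diameter, 90 mm high, handle to its +y; origin under its centre.
- jar_c: Bystander: paint jar, blue cap, 60 mm diameter, 75 mm high; origin under its centre.
- tinlid: Bystander: black tin lid 100 mm in diameter, 12 mm high, lying flat in front of the station; origin under its centre.
There are look-alikes about, which are no part of the job. Several things look just like the knife: the one meant starts farthest from the robot's base.

How it is judged:
By the outcome, as a careful person would: the job done as asked, in the order asked, and still so for the second after the job is handed in, with the robot touching nothing.
It also fails if it takes over 72 s, if anything falls off the work surface, if the arm or the gripper's body presses on something with over 40 N, if the wrist force passes 120 N, or if a joint passes its speed limit or range.

## Working session

There is one attempt and no reset: what is moved stays moved. The work goes in short steps, Python scripts to look and compute and a shell command to move; the robot and the scene stay as the last step left them, time stands still between calls to the robot, and variables do not carry over. Pictures are saved under pics/ and viewed, at most 12 in all, crops included, and the job is handed in when it is done.

```bash
mkdir -p pics; ls
cat > h.py <<'E'
import numpy as np,cv2
from bench import *
from scipy.spatial.transform import Rotation as R
def cal(n):
    c=get_calibration(n);return np.array(c["intrinsics"]),np.array(c["xyz"]),c["attitude"]
def rot(a):
    a=np.array(a,float);return a if a.shape==(3,3) else R.from_quat(a).as_matrix()
def cloud(n):
    K,t,a=cal(n);im,d=get_image(n)
    v,u=np.mgrid[:480,:640]
    P=np.stack([(u-K[0,2])/K[0,0]*d,(v-K[1,2])/K[1,1]*d,d],-1)@rot(a).T+t
    P[d==0]=np.nan
    return im,P
E
python3 - <<'E'
from h import *
print(read_state())
for n in("scene","top","wrist"):
    print(n,get_calibration(n)); im,P=cloud(n); np.savez(f"{n}0.npz",im=im,P=P); cv2.imwrite(f"pics/{n}0.png",im[...,::-1])
E
```

```text
pics
{'clock': 0.0, 'joints': array([ 1.52260679e+00,  3.85589520e-01,  6.57075318e-03, -5.01867094e-04,
       -1.19397421e+00, -2.58587826e-01]), 'joint_vel': array([-0.00060894,  0.00020468, -0.00029182,  0.00086546,  0.00069093,
        0.00141358]), 'joint_efforts': array([ 6.51883420e-04, -3.92293561e+01,  1.88393354e+01,  4.18601230e+00,
       -4.62678523e-03, -4.07615360e-06]), 'position': array([188.55369922, 595.25065322, 230.17969985]), 'ee_rot': array([ 9.88244230e-01, -1.52879306e-01, -1.16606977e-04,  1.11674289e-03]), 'contact_force': array([-0.33281509, -0.1225458 , -0.19544963]), 'wrist_torque': array([0.00205673, 0.03405817, 0.00571624]), 'grasp_force': 0.0, 'gripper_width': 85.48969899127422}
scene {'intrinsics': array([[465.96511018,   0.        , 323.89229455],
       [  0.        , 465.96511018, 245.63068282],
       [  0.        ,   0.        ,   1.        ]]), 'xyz': array([ 564.21644259, -606.87878541,  971.82938981]), 'attitude': array([ 0.95222364,  0.03827679, -0.01763728, -0.30247966])}
top {'intrinsics': array([[461.64085441,   0.        , 316.5872767 ],
       [  0.        , 461.64085441, 236.31199265],
       [  0.        ,   0.        ,   1.        ]]), 'xyz': array([ 354.27456899,  -14.15973142, 1329.10271613]), 'attitude': array([-0.70157028,  0.71053828, -0.03625943,  0.04024608])}
wrist {'intrinsics': array([[404.76416973,   0.        , 320.2420265 ],
       [  0.        , 404.76416973, 240.7367521 ],
       [  0.        ,   0.        ,   1.        ]]), 'xyz': array([260.53483153, 573.58521904, 373.26906853]), 'attitude': array([-0.58398707,  0.79795245,  0.11988322, -0.08865105])}
```

View pics/scene0.png

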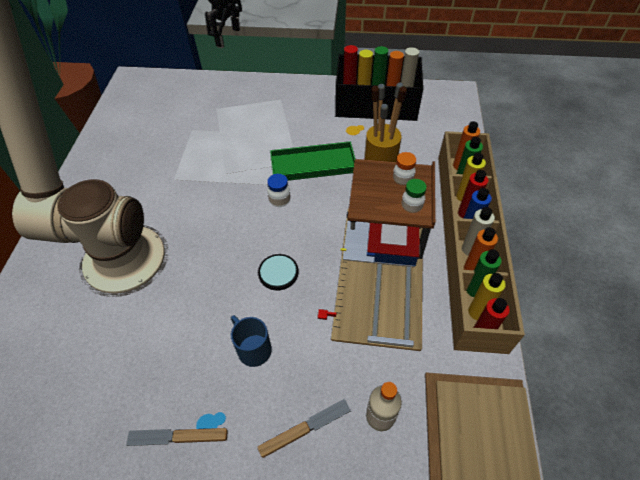

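View pics/top0.png

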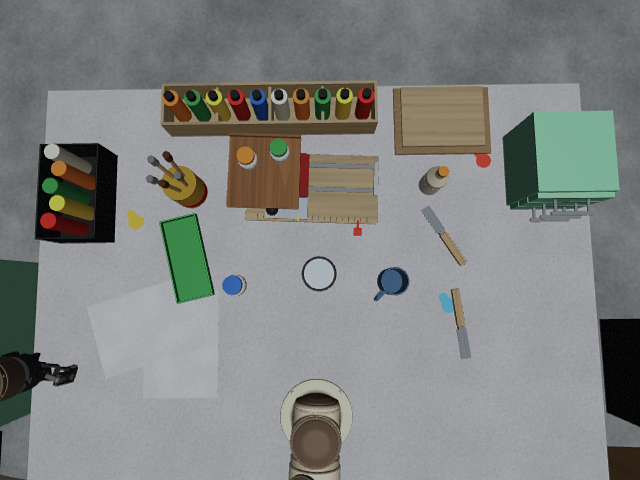

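The scene shows the knob under the shelf's front edge at top pixel (272,210), the red clip at (358,231), the tray at (187,258) and the glue bottle at (436,179).

Knife look-alikes: K1, handle (455,250) and blade tip (425,208) in the top view; K2, handle (458,300) and tip (465,357). K1 is farther from the base, so I choose K1. Next I measure these and crop K1.

```bash
cat > m.py <<'E'
from h import *
D=np.load("top0.npz");im,P=D["im"],D["P"];S=np.load("scene0.npz")
hsv=cv2.cvtColor(im,cv2.COLOR_RGB2HSV)
z=P[...,2];print("table z",np.nanmedian(z[330:380,250:280]))
def rect(m,name):
    n,l,s,c=cv2.connectedComponentsWithStats(m.astype(np.uint8));i=1+np.argmax(s[1:,4]);m=l==i
    r=cv2.minAreaRect(P[m][:,:2].astype(np.float32));print(name,m.sum(),"px",c[i].round(),"rect",np.round(r[0],1),np.round(r[1],1),round(r[2],2),"z",np.nanpercentile(P[m][:,2],[5,50,95]).round(1));return m
def box(a,b,c,d):
    m=np.zeros((480,640),bool);m[b:d,a:c]=1;return m
rect((z>155)&(z<182)&box(220,125,310,215),"shelf")
rect((z>6)&(z<40)&box(300,145,390,226),"base")
rect((z>1.5)&(z<45)&box(150,205,220,310)&(hsv[...,1]>120),"tray")
H,Sat=hsv[...,0],hsv[...,1]
rect((Sat>150)&((H<8)|(H>172))&box(345,215,375,245),"clip")
for nm,b in(("K1",box(410,200,475,272)),("K2",box(448,285,480,365))):
    m=rect((z>3.5)&(z<40)&b,nm)
    Q=P[m];hd=(hsv[m][:,1]>80)
    for k,q in(("handle",Q[hd]),("blade",Q[~hd])):
        r=cv2.minAreaRect(q[:,:2].astype(np.float32));print(k,np.round(r[0],1),np.round(r[1],1),round(r[2],2),np.nanmedian(q[:,2]).round(1))
for nm,(a,b,c,d) in dict(pot=(165,165,210,212),glue=(417,163,452,196),mug=(372,265,412,302),jarc=(222,273,248,298),tin=(300,255,338,292),knob=(264,205,282,217),ptr=(240,205,262,225),bottlebox=(160,80,380,137)).items():
    q=P[b:d,a:c].reshape(-1,3);q=q[q[:,2]>5];print(nm,np.nanpercentile(q,[2,50,98],axis=0).round(0).tolist())
# scene-view: clip, pointer, knob
im2,P2=S["im"],S["P"];h2=cv2.cvtColor(im2,cv2.COLOR_RGB2HSV)
m=(h2[...,1]>150)&((h2[...,0]<8)|(h2[...,0]>172));m&=box(310,300,342,325);print("clip2",np.nanpercentile(P2[m],[2,50,98],axis=0).round(1).tolist())
m=(h2[...,1]>120)&(abs(h2[...,0].astype(int)-28)<6)&box(325,240,352,258);print("ptr2",m.sum(),np.argwhere(m).mean(0),np.nanpercentile(P2[m],[2,50,98],axis=0).round(1).tolist())
K=im2[195:355,310:450];K=cv2.resize(K,None,fx=3,fy=3);k=im[190:280,400:490];k=cv2.resize(k,(300,300));k2=cv2.resize(im[195:240,240:300],(300,180))
o=np.zeros((480,720+0,3),np.uint8);o[:480,:420]=K;o[:300,420:]=k;o[300:,420:]=k2;cv2.imwrite("pics/c1.png",o[...,::-1])
E
python3 m.py
```

```text
table z -0.8840003254438216
shelf 4536 px [264. 174.] rect [651.5 126.5] [185.6 192.1] 87.52 z [165.3 169.3 174.3]
base 4859 px [341. 190.] rect [633.9 -74.7] [222.5 208.4] 86.77 z [ 8.7 13.9 27.8]
tray 2489 px [186. 258.] rect [440.8 363.9] [237.5 105.3] 13.35 z [ 1.9  4.9 25.3]
clip 62 px [357. 229.] rect [ 519.7 -123.3] [17.7 37.2] 89.27 z [15.3 21.6 27.3]
K1 632 px [443. 235.] rect [ 496.8 -374.1] [202.6  35.8] 32.78 z [ 5.8 13.6 22.3]
handle [ 457.5 -395.2] [101.8  22.5] 32.32 18.7
blade [ 496.8 -374.1] [202.6  35.8] 32.78 10.7
K2 669 px [460. 325.] rect [ 246.5 -409.9] [201.1  34.4] 6.45 z [ 6.3 13.9 21.7]
handle [ 291.9 -401.2] [103.2  21.2] 6.2 18.5
blade [ 246.5 -409.9] [201.1  34.4] 6.45 10.7
pot [[587.0, 311.0, 13.0], [620.0, 339.0, 128.0], [672.0, 389.0, 254.0]]
glue [[615.0, -357.0, 10.0], [635.0, -324.0, 111.0], [669.0, -305.0, 172.0]]
mug [[319.0, -250.0, 5.0], [362.0, -217.0, 54.0], [401.0, -168.0, 92.0]]
jarc [[334.0, 194.0, 10.0], [361.0, 217.0, 73.0], [389.0, 248.0, 79.0]]
tin [[347.0, -56.0, 6.0], [390.0, -13.0, 12.0], [435.0, 32.0, 18.0]]
knob [[551.0, 84.0, 16.0], [559.0, 109.0, 95.0], [575.0, 143.0, 173.0]]
ptr [[549.0, 136.0, 8.0], [562.0, 170.0, 14.0], [582.0, 196.0, 170.0]]
bottlebox [[801.0, -172.0, 7.0], [849.0, 121.0, 87.0], [920.0, 412.0, 164.0]]
clip2 [[501.2, -135.8, 15.5], [514.8, -127.0, 22.3], [539.3, -116.8, 30.2]]
ptr2 13 [249.15384615 342.76923077] [[541.7, 40.2, 36.2], [546.5, 43.9, 37.7], [551.6, 47.1, 39.9]]
```

View pics/c1.png

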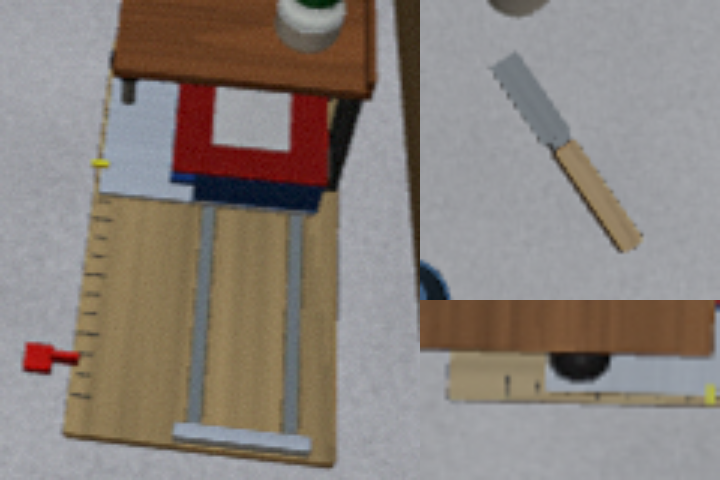

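The crop confirms K1: a wooden handle nearest the robot and a steel blade pointing to +x+y. The pointer shows at scene (343,249), the clip's fin at about (328,314), and the knob only partly, under the shelf edge. The carriage is already partly out, with the knob at about (566,113,85) by my estimate. I move to a leaned pre-pose and check with the wrist camera.

```bash
cat >> h.py <<'E'
PSI=-2.75; O=np.array([640.7,4.4,0.])
def st(x,y,z): return O+R.from_euler('z',PSI,degrees=True).apply([x,y,z])
def tool(yaw,lean):  # x_tool horizontal at yaw, then leaned back (tool z tilts to +x_tool)
    c=R.from_euler('z',yaw,degrees=True)*R.from_euler('y',-lean,degrees=True)
    return c*R.from_euler('x',180,degrees=True)
def delta(tcp,Rt):
    s=read_state();Rc=R.from_quat(s["ee_rot"])
    print("pos",s["position"].round(1),"delta cm",((np.array(tcp)-s["position"])/10).round(2),"rot",np.degrees((Rt*Rc.inv()).as_rotvec()).round(2),"t",s["clock"])
E
python3 - <<'E'
from h import *
Rt=tool(PSI,42);a=Rt.as_matrix()[:,2];print("axis",a)
k=np.array([565.7,112.8,85]);delta(k+a*(19-4)-a*100,Rt)
E
```

```text
axis [ 0.66836003 -0.03210363 -0.74314483]
pos [188.6 595.4 230.5] delta cm [ 32.03 -47.99  -8.23] rot [ -7.34 -41.46  14.2 ] t 0.15
```

```bash
python3 -m creep '{"translation":[[10,-15,0],[20,-30,0],[32,-48,0],[32,-48,0],[32,-48,-8],[32,-48,-8],[32,-48,-8],[32,-48,-8]],"delta_rot":[[0,0,7],[0,-5,14],[-2,-15,14.2],[-4,-25,14.2],[-7.3,-41.5,14.2],[-7.3,-41.5,14.2],[-7.3,-41.5,14.2],[-7.3,-41.5,14.2]],"hand":[8.5,8.5,8.5,8.5,8.5,8.5,8.5,8.5]}'
python3 -m creep '{"translation":[[0,0,0],[0,0,0],[0,0,0],[0,0,0]],"delta_rot":[[0,0,0],[0,0,0],[0,0,0],[0,0,0]],"hand":[8.5,8.5,8.5,8.5]}'
python3 - <<'E'
from h import *
Rt=tool(PSI,42);a=Rt.as_matrix()[:,2]
k=np.array([565.7,112.8,85]);delta(k+a*(19-4)-a*100,Rt)
im,P=cloud("wrist");np.savez("w1.npz",im=im,P=P);cv2.imwrite("pics/w1.png",im[...,::-1]);print(get_calibration("wrist"),read_state()["joints"])
E
```

```text
clock: 1.15
position: [437.9, 255.8, 203.4]
ee_rot: [0.933, -0.022, 0.36, 0.006]
contact_force: [2.2, 0.9, 0.8]
gripper_width: 84.8
grasp_force: 0.0
clock: 1.65
position: [437.5, 258.6, 204.4]
ee_rot: [0.933, -0.022, 0.36, 0.005]
contact_force: [1.2, -1.0, 0.2]
gripper_width: 84.9
grasp_force: 0.0
pos [437.5 258.6 204.4] delta cm [  7.14 -14.31  -5.63] rot [-0.35  0.28 -0.2 ] t 1.65
{'intrinsics': array([[404.76416973,   0.        , 320.2420265 ],
       [  0.        , 404.76416973, 240.7367521 ],
       [  0.        ,   0.        ,   1.        ]]), 'xyz': array([397.49947389, 259.99113596, 360.90932313]), 'attitude': array([-0.67402269,  0.70599651, -0.15488754,  0.15255226])} [ 0.78584116  0.03575952 -1.05352808  1.69619622 -0.5205811  -0.82786264]
```

```bash
python3 -m creep '{"translation":[[3,-5,0],[6,-10,0],[8,-14.3,-2],[9,-14.3,-5],[9,-14.3,-7],[9,-14.3,-7],[9,-14.3,-7],[9,-14.3,-7]],"delta_rot":[[0,0,0],[0,0,0],[0,0,0],[0,0,0],[0,0,0],[0,0,0],[0,0,0],[0,0,0]],"hand":[8.5,8.5,8.5,8.5,8.5,8.5,8.5,8.5]}'
python3 - <<'E'
from h import *
Rt=tool(PSI,42);a=Rt.as_matrix()[:,2]
k=np.array([565.7,112.8,85]);delta(k+a*(19-4)-a*60,Rt)
print(read_state()["joints"])
im,P=cloud("wrist");np.savez("w2.npz",im=im,P=P);cv2.imwrite("pics/w2.png",im[...,::-1])
E
```

```text
clock: 2.7
position: [524.3, 141.1, 188.1]
ee_rot: [0.944, -0.035, 0.327, 0.034]
contact_force: [0.1, 1.0, 0.2]
gripper_width: 84.8
grasp_force: 0.0
pos [524.3 141.1 188.1] delta cm [ 1.13 -2.69 -6.96] rot [ 2.14 -3.81  2.39] t 2.7
[ 0.25957749  0.08176316 -0.98911755  2.05199987 -0.27684466 -0.75050782]
```

View pics/w2.png

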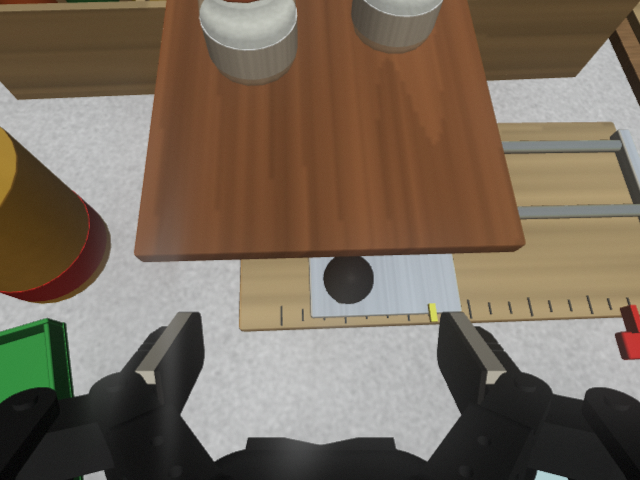

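The wrist view shows the black knob at (348,279), the pointer at (433,312), the clip at (632,335) and the shelf edge at row 255. Joint 4 has hit its limit, so I need the other wrist branch: lean with the azimuth to the left and the tool half-turned. I measure the knob from this view first.

Run:
```python
from h import *
D=np.load("w2.npz");P=D["P"]
q=P[255:300,325:373].reshape(-1,3);q=q[(q[:,2]>75)&(q[:,2]<110)]
from scipy.optimize import least_squares
r=least_squares(lambda c:np.linalg.norm(q-c,axis=1)-17,q.mean(0)-[0,0,10],loss='soft_l1');print("knob",r.x.round(1),len(q))
print("ptr",P[308:318,429:437].reshape(-1,3).mean(0).round(1))
for u in(160,200,300,400,500):print("shelf edge",P[244,u].round(1),P[256,u].round(1))
p=P[320:326,250:590].reshape(-1,3);
for u in(260,420,580):
    c=P[:,u];e=[i for i in range(260,340) if c[i,2]>8];print("base front",u,c[max(e)].round(1))
Rt=R.from_euler('z',180,degrees=True)*tool(PSI,0);delta([470,120,270],Rt)
print(P[345,630].round(1),P[315,632].round(1))
```

```text
knob [567.9 114.9  85.3] 1860
ptr [nan nan nan]
shelf edge [566.8 211.1 170.8] [561.9 211.7 168.2]
shelf edge [565.9 193.3 169.8] [561.5 194.2 165.6]
shelf edge [562.3 147.3 170.4] [559.2 147.6 162.4]
shelf edge [558.3 100.9 171.9] [597.4  62.9  33.8]
shelf edge [555.7  52.  169.4] [597.3 -32.2  13.6]
base front 260 [550.8 181.6  11.7]
base front 420 [544.9  49.3  11.3]
base front 580 [538.7 -88.5  12. ]
pos [524.4 141.  188.2] delta cm [-5.44 -2.1   8.18] rot [  58.29   -7.51 -168.64] t 2.75
[ 512.  -115.5   21.9] [ 534.8 -121.6   27.3]
```

```bash
sed -i 's/^PSI=.*/PSI=-2.6; O=np.array([642.5,5.,0.])/' h.py
python3 -m creep '{"translation":[[-3,0,4],[-5.5,-1,8],[-5.5,-2,8],[-5.5,-2,8],[-5.5,-2,8],[-5.5,-2,8]],"delta_rot":[[0,8,0],[0,18,0],[0,28,0],[0,36,0],[0,38,0],[0,38,0]],"hand":[8.5,8.5,8.5,8.5,8.5,8.5]}'
python3 -m creep '{"translation":[[0,0,0],[0,0,0],[0,0,0],[0,0,0],[0,0,0],[0,0,0],[0,0,0],[0,0,0]],"delta_rot":[[0,0,-10],[0,0,-20],[0,0,-30],[0,0,-40],[0,0,-50],[0,0,-60],[0,0,-70],[0,0,-80]],"hand":[8.5,8.5,8.5,8.5,8.5,8.5,8.5,8.5]}'
python3 - <<'E'
from h import *
print(read_state()["joints"].round(2))
for az,L in((60,25),(20,42)):
    Rt=tool(az,L)*R.from_euler('z',180,degrees=True);a=Rt.as_matrix()[:,2];print(a.round(2))
    delta(np.array([567.9,114.9,85.3])+a*15-a*75,Rt)
E
```

```text
clock: 3.5
position: [469.1, 119.2, 268.6]
ee_rot: [0.985, -0.043, 0.156, 0.058]
contact_force: [0.9, -1.9, 0.9]
gripper_width: 84.7
grasp_force: 0.0
clock: 4.5
position: [471.8, 118.9, 268.6]
ee_rot: [0.724, -0.669, 0.082, 0.148]
contact_force: [0.5, 0.2, -0.1]
gripper_width: 85.2
grasp_force: 0.0
[ 0.7   0.23 -0.24  0.2  -1.38 -0.69]
[ 0.21  0.37 -0.91]
pos [471.8 118.9 268.6] delta cm [  8.34  -2.6  -12.89] rot [ 41.75 -15.74 -34.12] t 4.5
[ 0.63  0.23 -0.74]
pos [471.8 118.9 268.6] delta cm [  5.84  -1.77 -13.87] rot [ 51.14 -40.43 -69.22] t 4.5
```

```bash
python3 -m creep '{"translation":[[0,0,0],[0,0,0],[0,-1,0],[0,-2,-2],[0,-2,-4],[0,-2,-5],[0,-2,-5],[0,-2,-5]],"delta_rot":[[7,-2.6,-6],[14,-5,-12],[21,-8,-17],[28,-10.5,-23],[35,-13,-29],[42,-16,-34],[42,-16,-34],[42,-16,-34]],"hand":[8.5,8.5,8.5,8.5,8.5,8.5,8.5,8.5]}'
python3 - <<'E'
from h import *
print(read_state()["joints"].round(2))
for az,L in((20,42),):
    Rt=tool(az,L)*R.from_euler('z',180,degrees=True);a=Rt.as_matrix()[:,2];print(a.round(2))
    delta(np.array([567.9,114.9,85.3])+a*15-a*75,Rt)
E
```

```text
clock: 5.5
position: [472.8, 98.8, 219.6]
ee_rot: [-0.491, 0.843, 0.106, 0.191]
contact_force: [0.0, 0.7, 0.7]
gripper_width: 84.8
grasp_force: 0.0
[ 0.35  0.04 -0.4  -0.38 -0.81 -0.64]
[ 0.63  0.23 -0.74]
pos [472.8  98.8 219.6] delta cm [ 5.73  0.24 -8.97] rot [ 11.47 -12.72 -39.94] t 5.5
```

```bash
python3 -m creep '{"translation":[[0,0,0],[0,0,0],[1,0,0],[2,0,-3],[4,0,-6],[5.7,0.2,-9],[5.7,0.2,-9],[5.7,0.2,-9]],"delta_rot":[[2.5,-3,-9],[5,-6,-18],[7.5,-9,-27],[10,-11.5,-36],[11.5,-12.7,-40],[11.5,-12.7,-40],[11.5,-12.7,-40],[11.5,-12.7,-40]],"hand":[8.5,8.5,8.5,8.5,8.5,8.5,8.5,8.5]}'
python3 - <<'E'
from h import *
print(read_state()["joints"].round(2))
for az,L in((20,42),):
    Rt=tool(az,L)*R.from_euler('z',180,degrees=True);a=Rt.as_matrix()[:,2];print(a.round(2))
    k=np.array([567.9,114.9,85.3])
    delta(k+a*15-a*75,Rt);delta(k+a*15,Rt)
E
```

```text
clock: 6.5
position: [529.9, 82.2, 110.0]
ee_rot: [-0.17, 0.912, 0.087, 0.364]
contact_force: [-0.8, -0.3, -0.3]
gripper_width: 85.0
grasp_force: 0.0
[ 0.21  0.21 -0.53 -1.09 -0.16 -0.38]
[ 0.63  0.23 -0.74]
pos [529.9  82.2 110. ] delta cm [0.03 1.9  1.98] rot [-2.59  1.1  -1.85] t 6.5
pos [529.9  82.2 110. ] delta cm [ 4.74  3.62 -3.59] rot [-2.59  1.1  -1.85] t 6.5
```

```bash
cat > kin.py <<'E'
from h import *
from scipy.optimize import least_squares
def E(ax,t):return R.from_euler(ax,t).as_matrix()
def fk(q,p):
    a1,d1,l2,a3,d4,L,c,e2,s3=p
    A=E('z',q[0]-c);th=q[1]+e2;B=A@E('y',q[1]+e2);C=A@E('y',q[1]+e2+s3*q[2])
    W=np.array([0,0,d1])+A@[a1,0,0]+B@[0,0,l2]+C@[d4,0,a3]
    T=C@E('x',q[3])@E('y',-q[4])
    Rt=T@E('x',q[5])
    return W+T[:,0]*L,Rt
qs=[[1.5226,.38559,.00657,-.0005,-1.19397,-.25859],[.78584,.03576,-1.05353,1.6962,-.52058,-.82786],[.25958,.08176,-.98912,2.052,-.27684,-.75051],[.7,.23,-.24,.2,-1.38,-.69],[.35,.04,-.4,-.38,-.81,-.64],[.21,.21,-.53,-1.09,-.16,-.38]]
ps=[[188.6,595.3,230.2],[437.5,258.6,204.4],[524.3,141.1,188.1],[471.8,118.9,268.6],[472.8,98.8,219.6],[529.9,82.2,110]]
rs=[[.98824,-.15288,-.0001,.0011],[.933,-.022,.36,.005],[.944,-.035,.327,.034],[.724,-.669,.082,.148],[-.491,.843,.106,.191],[-.17,.912,.087,.364]]
w=np.array([1,1,1,.3,.3,.3])
def res(p):
    o=[]
    for q,x,r,k in zip(qs,ps,rs,w):
        a,b=fk(q,p);o+=list((a-x)*k)+list((b[:,0]-R.from_quat(r).as_matrix()[:,2])*300*k)
    return o
best=None
for s3 in(-1,1):
    for g in([0,400,400,0,400,200],[150,450,600,100,600,100]):
        f=lambda p:res(list(p)+[s3])
        s=least_squares(f,g+[.259,0],loss='soft_l1')
        if best is None or s.cost<best[0]:best=(s.cost,list(s.x)+[s3],np.abs(s.fun).max())
prm=best[1]
if __name__=="__main__":
    print(best);print(np.round(res(prm),1).reshape(-1,6))
E
python3 kin.py
```

```text
(np.float64(945.452849776526), [np.float64(369.0203559073435), np.float64(-277.2876946808822), np.float64(459.6616324725919), np.float64(110.38488489360434), np.float64(44.80625360972575), np.float64(4.987657040768387), np.float64(0.25641472763891715), np.float64(-0.0013561130042015034), -1], np.float64(204.7002250547107))
[[-1.500e+00 -3.000e-01 -2.000e-01  2.000e-01  4.000e-01 -0.000e+00]
 [-2.300e+00 -1.100e+00 -1.440e+01 -1.575e+02  2.047e+02  4.000e-01]
 [ 2.800e+00 -1.382e+02  2.600e+00 -1.270e+01  9.930e+01  3.000e-01]
 [ 1.050e+01  3.690e+01 -7.400e+00 -2.200e+01  3.480e+01 -1.000e-01]
 [ 3.000e-01 -1.670e+01  1.170e+01  1.300e+01 -5.420e+01  2.000e-01]
 [ 1.340e+01 -3.290e+01  3.310e+01  3.500e+00 -4.090e+01  1.000e-01]]
```

```bash
sed -i "s/E('x',q\[3\])/E('x',-q[3])/; s/E('y',-q\[4\])/E('y',-q[4])/" kin.py; python3 kin.py
```

```text
(np.float64(413.44887642454916), [np.float64(329.1870030844701), np.float64(-174.00902396298), np.float64(448.1787464563985), np.float64(93.01378923841882), np.float64(85.63487542711208), np.float64(67.11349612343179), np.float64(0.17160362685549746), np.float64(-0.003921240587626587), -1], np.float64(111.13063002149545))
[[-5.560e+01  0.000e+00 -2.000e-01  1.000e-01  1.200e+00 -0.000e+00]
 [-1.260e+01  5.000e-01 -1.230e+01 -3.300e+00 -3.390e+01  8.000e-01]
 [ 5.000e-01 -1.111e+02  2.200e+00 -6.100e+00 -3.110e+01  8.000e-01]
 [-2.200e+00  4.110e+01 -7.400e+00 -4.500e+00  2.100e+00 -2.000e-01]
 [ 4.000e-01  1.500e+00  1.260e+01  6.300e+00 -3.700e+00  3.000e-01]
 [ 1.860e+01 -1.500e+01  3.540e+01  3.800e+00 -1.030e+01  2.000e-01]]
```

```bash
sed -i "s/a1,d1,l2,a3,d4,L,c,e2,s3=p/a1,d1,l2,a3,d4,L,c,e2,b,s3=p/; s/A@\[a1,0,0\]/A@[a1,b,0]/; s/\[.259,0\]/[0,0,-160]/; s/,loss='soft_l1')/)/" kin.py; python3 kin.py
```

```text
(np.float64(9543.231056127637), [np.float64(378.2788026956843), np.float64(-345.7187891130181), np.float64(479.5557128442851), np.float64(131.9798826241881), np.float64(4.902972713607808), np.float64(-2.3898767828472196), np.float64(0.054725098004902634), np.float64(-0.010048032330691736), np.float64(-66.4211801391332), -1], np.float64(97.98742067143019))
[[-60.2   1.   -6.1   0.3   3.    0. ]
 [-15.6  32.1 -11.    1.2  -9.7   1.6]
 [  6.9 -98.    6.5   0.7  -9.7   1.8]
 [  1.3  47.1  -8.4  -0.8   1.2  -0.3]
 [ -6.5  -9.5  10.2   3.2  -0.8   0.5]
 [ 11.2 -18.3  33.3   2.   -3.3   0.6]]
```

```bash
python3 - <<'E'
import numpy as np
for n,px in(("top",[(285,415),(347,415),(316,385),(316,440)]),("scene",[(85,270),(160,265),(120,287),(115,215)])):
    P=np.load(n+"0.npz")["P"]
    for u,v in px:print(n,u,v,P[v,u].round())
E
sed -i "s/,b,s3=p/,b,bx,by,s3=p/; s/np.array(\[0,0,d1\])/np.array([bx,by,d1])/; s/\[0,0,-160\]/[0,0,0,0,0]/" kin.py; python3 kin.py
```

```text
top 285 415 [ 3. 86. 11.]
top 347 415 [  1. -85.  11.]
top 316 385 [83. -1. 15.]
top 316 440 [  8.  -2. 236.]
scene 85 270 [-80. -48.  12.]
scene 160 265 [ 97. -16.   5.]
scene 120 287 [ 23. -89.  12.]
scene 115 215 [ 66. -27. 213.]
(np.float64(3255.1169465377484), [np.float64(152.2173723451465), np.float64(-438.5959236194162), np.float64(673.526380328345), np.float64(135.66836885243532), np.float64(58.35863746029017), np.float64(68.05779276843381), np.float64(-0.01604338784953416), np.float64(0.0014571992604442497), np.float64(-57.47779693462552), np.float64(120.95028145684653), np.float64(77.64354335408524), -1], np.float64(50.789323909692506))
[[  6.2  -9.   -8.9  -0.   -0.4   0. ]
 [ -3.8  11.3  -9.5   0.1   2.9   0. ]
 [ -4.  -27.4   4.7   0.2   2.8  -0.1]
 [ -0.3  50.8  -6.4   0.5   0.1  -0.1]
 [-13.5  16.4  15.3  -0.    0.4   0.2]
 [ 19.2  16.5  36.4  -0.4   0.7  -0.1]]
```

```bash
sed -i "s/,b,bx,by,s3=p/,b,t1,t2,u1,u2,s3=p/; s/np.array(\[bx,by,d1\])/np.array([0,0,d1])/; s/\[0,0,0,0,0\]/[0,0,0,0,0,0,0]/; s/return W+T\[:,0\]\*L,Rt/return W+T@[L,t1,t2]+Rt@[0,u1,u2],Rt/" kin.py; python3 kin.py
python3 - <<'E'
from kin import *
s=read_state();print(s["joints"],fk(s["joints"],prm),s["position"],R.from_quat(s["ee_rot"]).as_matrix())
E
```

```text
(np.float64(1.2205166774565868), [np.float64(0.2672936106257258), np.float64(160.75441690299687), np.float64(561.802153240686), np.float64(0.9763721060232694), np.float64(421.51844565662446), np.float64(295.5559769309147), np.float64(-0.0010839224214053353), np.float64(0.0007661304010327813), np.float64(0.3521322210008912), np.float64(-165.02642319930146), np.float64(-2.00408323053856), np.float64(3.5387754184406197), np.float64(3.568948819065879), -1], np.float64(0.8304021799662195))
[[-0.2 -0.1 -0.  -0.  -0.2  0. ]
 [ 0.  -0.2  0.1  0.2 -0.   0.1]
 [ 0.2  0.1 -0.1 -0.   0.1 -0. ]
 [ 0.5  0.1 -0.4  0.1  0.2 -0.1]
 [-0.2  0.3  0.8  0.5  0.1  0.2]
 [-0.3 -0.5 -0.5  0.  -0.2 -0. ]]
[ 0.21140281  0.20843167 -0.53066134 -1.093681   -0.16154271 -0.38318934] (array([528.11943452,  82.15610091, 108.81439757]), array([[ 0.63374529,  0.2289238 ,  0.7388916 ],
       [ 0.28289262,  0.82044744, -0.4968277 ],
       [-0.71995741,  0.5238892 ,  0.45519385]])) [529.91548795  82.17436317 110.04991415] [[-0.67711441 -0.37257317  0.63459066]
 [-0.24566121  0.92733236  0.28232122]
 [-0.69366176  0.03526946 -0.71943688]]
```

```bash
cat >> kin.py <<'E'
s0=[];
for q,r in zip(qs,rs): s0.append(R.from_matrix(fk(q,prm)[1].T@R.from_quat(r).as_matrix()))
Mt=R.concatenate(s0[:3]).mean().as_matrix()
lo=np.array([-3.14,-1.21,-1.07,-3.16,-2.99,-3.1])+.02;hi=np.array([3.14,2.06,1.41,2.05,-.16,3.1])-.02
def ik(x,Rt,n=12,seeds=()):
    Rm=Rt.as_matrix();out=[];rng=np.random.default_rng(0)
    def f(q):
        a,b=fk(q,prm);return np.r_[(a-x)/10,R.from_matrix((b@Mt)@Rm.T).as_rotvec()*20]
    for i in range(n):
        g=np.array([np.arctan2(x[1],x[0])+rng.uniform(-.5,.5),rng.uniform(-.5,1),rng.uniform(-1,.5),rng.uniform(-3,2),rng.uniform(-1.5,-.2),rng.uniform(-3,3)])
        s=least_squares(f,np.clip(g,lo,hi),bounds=(lo,hi))
        if s.cost<1e-3 and not any(np.abs(s.x-o).max()<.05 for o in out):out.append(s.x)
    return out
E
cat > t.py <<'E'
from kin import *
print(Mt.round(3))
k=np.array([567.9,114.9,85.3]);F=R.from_euler('z',180,degrees=True)
for az in(-20,-2.6,15,30):
  for L in(36,42):
    for fl in(0,1):
      Rt=tool(az,L)*(F if fl else R.identity());a=Rt.as_matrix()[:,2]
      for d in(15,-45):
        for q in ik(k+a*d,Rt):print(az,L,fl,d,q.round(2))
E
python3 t.py
```

```text
[[ 0.     0.     1.   ]
 [-0.323  0.946 -0.   ]
 [-0.946 -0.323  0.   ]]
-20 36 0 -45 [ 0.28  0.24 -0.98  2.02 -0.4  -0.23]
-2.6 42 0 15 [-0.1   0.37 -0.75 -3.01 -0.29  0.42]
-2.6 42 1 15 [-0.12  0.38 -0.77 -2.99 -0.31 -2.72]
30 42 0 15 [ 0.26  0.35 -0.41 -1.05 -0.2   2.23]
30 42 0 -45 [ 0.31  0.21 -0.51 -0.83 -0.19  2.5 ]
30 42 1 15 [ 0.22  0.35 -0.41 -1.11 -0.23 -1.  ]
30 42 1 -45 [ 0.27  0.22 -0.5  -0.89 -0.22 -0.74]
```

```bash
cat > t.py <<'E'
from kin import *
k=np.array([567.9,114.9,85.3]);F=R.from_euler('z',180,degrees=True)
g=np.stack(np.meshgrid(np.linspace(-40,40,9),np.linspace(-42.5,42.5,9),-np.linspace(54,200,40),indexing='ij'),-1).reshape(-1,3)
Rs=R.from_euler('z',PSI,degrees=True)
def clear(Rt,d):
    P=Rt.apply(g)+k+Rt.as_matrix()[:,2]*(d-19)
    s=Rs.inv().apply(P-O);lo_=np.array([-90,30,158]);hi_=np.array([100,215,170])
    return np.linalg.norm(np.maximum(np.maximum(lo_-s,s-hi_),0),axis=1).min()
for az in(15,20,25,30,35):
  for L in(40,44,48,52):
      Rt=tool(az,L)*F;a=Rt.as_matrix()[:,2]
      print(az,L,"clear",clear(Rt,15).round(1),clear(Rt,11).round(1),[q.round(2).tolist() for q in ik(k+a*13,Rt,6)],[q.round(2).tolist() for q in ik(k+a*13+[-4,-80,0],Rt,6)])
E
python3 t.py
```

```text
15 40 clear 0.0 0.0 [] []
15 44 clear 0.0 0.0 [] []
15 48 clear 0.0 0.0 [[-0.04, 0.36, -0.5, -2.0, -0.24, -1.89]] [[-0.14, 0.34, -0.48, -1.72, -0.3, -1.68]]
15 52 clear 2.5 2.7 [[-0.17, 0.4, -0.62, -2.3, -0.45, -2.29]] [[-0.27, 0.38, -0.55, -1.98, -0.45, -2.04]]
20 40 clear 0.0 0.0 [] []
20 44 clear 0.0 0.0 [] [[0.02, 0.33, -0.43, -1.3, -0.24, -1.21]]
20 48 clear 0.0 0.0 [[0.01, 0.36, -0.46, -1.77, -0.25, -1.68]] [[-0.13, 0.35, -0.45, -1.61, -0.35, -1.61]]
20 52 clear 0.8 0.7 [[-0.13, 0.39, -0.55, -2.07, -0.43, -2.1]] [[-0.25, 0.38, -0.5, -1.83, -0.48, -1.93]]
25 40 clear 0.0 0.0 [] [[0.1, 0.33, -0.43, -1.01, -0.25, -0.93]]
25 44 clear 0.0 0.0 [] [[-0.02, 0.34, -0.42, -1.28, -0.32, -1.27]]
25 48 clear 0.0 0.0 [[0.03, 0.36, -0.43, -1.63, -0.3, -1.59]] [[-0.14, 0.36, -0.43, -1.52, -0.41, -1.59]]
25 52 clear 0.0 0.0 [[-0.1, 0.39, -0.49, -1.89, -0.44, -1.95]] [[-0.24, 0.39, -0.47, -1.7, -0.52, -1.85]]
30 40 clear 0.0 0.0 [[0.28, 0.35, -0.43, -0.94, -0.19, -0.79]] [[0.05, 0.34, -0.41, -1.04, -0.34, -1.05]]
30 44 clear 0.0 0.0 [[0.15, 0.35, -0.4, -1.26, -0.27, -1.19]] [[-0.04, 0.35, -0.4, -1.25, -0.4, -1.33]]
30 48 clear 0.0 0.0 [[0.02, 0.37, -0.42, -1.54, -0.36, -1.56]] [[-0.14, 0.37, -0.41, -1.44, -0.48, -1.58]]
30 52 clear 0.0 0.0 [[-0.09, 0.4, -0.46, -1.75, -0.48, -1.85]] [[-0.23, 0.4, -0.44, -1.6, -0.57, -1.8]]
35 40 clear 0.0 0.0 [[0.23, 0.35, -0.4, -1.0, -0.29, -0.95]] [[0.02, 0.36, -0.38, -1.04, -0.43, -1.15]]
35 44 clear 0.0 0.0 [[0.12, 0.36, -0.38, -1.24, -0.35, -1.26]] [[-0.07, 0.37, -0.38, -1.22, -0.48, -1.37]]
35 48 clear 0.0 0.0 [[0.02, 0.38, -0.4, -1.46, -0.43, -1.54]] [[-0.15, 0.39, -0.39, -1.38, -0.55, -1.58]]
35 52 clear 0.0 0.0 [[-0.08, 0.41, -0.43, -1.64, -0.53, -1.79]] [[-0.23, 0.41, -0.41, -1.51, -0.63, -1.77]]
```

```bash
python3 - <<'E'
src=open('t.py').read().split("for az in")[0]+'''
for az in(-2.6,3,8):
  for L in(44,48,52):
      Rt=tool(az,L);a=Rt.as_matrix()[:,2]
      print(az,L,"clear",clear(Rt,15).round(1))
      for d in([13,0],[-20,0],[-50,0],[13,-80]):print("   ",d,[q.round(2).tolist() for q in ik(k+a*d[0]+[d[1]*.045,d[1],0],Rt,16)])
'''
open('t2.py','w').write(src)
E
python3 t2.py
```

```text
-2.6 44 clear 3.4
    [13, 0] [[-0.11, 0.37, -0.78, -3.02, -0.36, 0.4]]
    [-20, 0] [[-0.11, 0.29, -0.8, -2.99, -0.29, 0.43]]
    [-50, 0] [[-0.11, 0.21, -0.8, -2.94, -0.21, 0.48]]
    [13, -80] []
-2.6 48 clear 7.2
    [13, 0] [[-0.11, 0.4, -0.83, -3.04, -0.5, 0.37]]
    [-20, 0] [[-0.11, 0.32, -0.86, -3.03, -0.45, 0.39]]
    [-50, 0] [[-0.12, 0.24, -0.88, -3.0, -0.39, 0.41]]
    [13, -80] [[-0.29, 0.36, -0.72, -2.64, -0.38, 0.63]]
-2.6 52 clear 11.9
    [13, 0] [[-0.11, 0.43, -0.88, -3.06, -0.65, 0.36]]
    [-20, 0] [[-0.12, 0.35, -0.92, -3.04, -0.61, 0.37]]
    [-50, 0] [[-0.12, 0.27, -0.95, -3.03, -0.56, 0.38]]
    [13, -80] [[-0.32, 0.4, -0.8, -2.73, -0.56, 0.51]]
3 44 clear 0.5
    [13, 0] [[-0.1, 0.36, -0.62, -2.59, -0.2, 0.76]]
    [-20, 0] []
    [-50, 0] []
    [13, -80] []
3 48 clear 4.5
    [13, 0] [[-0.14, 0.38, -0.74, -2.78, -0.41, 0.54]]
    [-20, 0] [[-0.14, 0.3, -0.74, -2.7, -0.33, 0.63]]
    [-50, 0] [[-0.12, 0.21, -0.72, -2.56, -0.22, 0.79]]
    [13, -80] [[-0.23, 0.34, -0.58, -2.26, -0.27, 1.0]]
3 52 clear 8.4
    [13, 0] [[-0.16, 0.42, -0.8, -2.84, -0.57, 0.46]]
    [-20, 0] [[-0.17, 0.34, -0.83, -2.79, -0.52, 0.5]]
    [-50, 0] [[-0.17, 0.25, -0.84, -2.73, -0.46, 0.56]]
    [13, -80] [[-0.32, 0.39, -0.7, -2.48, -0.48, 0.7]]
8 44 clear 0.0
    [13, 0] []
    [-20, 0] []
    [-50, 0] []
    [13, -80] []
8 48 clear 1.7
    [13, 0] [[-0.12, 0.37, -0.62, -2.46, -0.3, 0.81]]
    [-20, 0] [[-0.05, 0.27, -0.58, -2.23, -0.18, 1.11]]
    [-50, 0] []
    [13, -80] [[-0.14, 0.33, -0.5, -1.92, -0.22, 1.35]]
8 52 clear 6.0
    [13, 0] [[-0.17, 0.4, -0.72, -2.62, -0.5, 0.61]]
    [-20, 0] [[-0.17, 0.32, -0.73, -2.54, -0.44, 0.69]]
    [-50, 0] [[-0.16, 0.23, -0.73, -2.43, -0.36, 0.83]]
    [13, -80] [[-0.29, 0.37, -0.62, -2.24, -0.43, 0.9]]
```

```bash
cat > path.py <<'E'
from kin import *
k=np.array([567.9,114.9,85.3])
def rows(qa,qb,n,show=1):
    s=read_state();p0=s["position"];R0=R.from_quat(s["ee_rot"])
    off=p0-fk(s["joints"],prm)[0]
    for i in range(1,n+1):
        q=qa+(qb-qa)*i/n;x,b=fk(q,prm);Rr=R.from_matrix(b@Mt)
        print("T",((x+off-p0)/10).round(1).tolist(),"R",np.degrees((Rr*R0.inv()).as_rotvec()).round(1).tolist(),"abs",(x+off).round(0).tolist() if show else "")
E
python3 - <<'E'
from path import *
Rt=tool(-2.6,50);a=Rt.as_matrix()[:,2]
qt=ik(k+a*13-a*65,Rt,20);print(qt)
q=read_state()["joints"];m=q.copy();m[1]=.1;m[2]=-.7;m[4]=-.6
print("A");rows(q,m,3);print("B");t=qt[0].copy();rows(m,t,20)
E
```

```text
[array([-0.11989651,  0.24618006, -0.91792171, -3.01730901, -0.46888454,
        0.39314144])]
A
T [-5.9, 2.5, -1.2] R [19.7, 15.0, -14.8] abs [470.0, 107.0, 99.0]
T [-12.3, 4.8, -1.8] R [22.1, 22.4, -10.1] abs [407.0, 130.0, 92.0]
T [-18.9, 6.8, -1.9] R [24.6, 29.6, -5.3] abs [341.0, 150.0, 91.0]
B
T [-19.0, 8.1, -1.9] R [30.2, 31.2, -11.6] abs [340.0, 163.0, 91.0]
T [-19.0, 9.3, -1.9] R [35.7, 32.7, -17.9] abs [340.0, 175.0, 91.0]
T [-18.7, 10.5, -1.8] R [41.3, 34.1, -24.3] abs [343.0, 187.0, 92.0]
T [-18.3, 11.5, -1.6] R [46.8, 35.4, -30.7] abs [347.0, 197.0, 94.0]
T [-17.7, 12.4, -1.4] R [52.3, 36.5, -37.2] abs [353.0, 206.0, 96.0]
T [-16.9, 13.2, -1.1] R [57.9, 37.5, -43.7] abs [360.0, 214.0, 99.0]
T [-16.0, 13.8, -0.8] R [63.4, 38.4, -50.2] abs [370.0, 220.0, 102.0]
T [-15.0, 14.2, -0.5] R [69.0, 39.1, -56.7] abs [380.0, 224.0, 105.0]
T [-13.8, 14.4, -0.1] R [74.6, 39.6, -63.3] abs [392.0, 226.0, 109.0]
T [-12.6, 14.5, 0.2] R [80.3, 39.9, -69.8] abs [404.0, 227.0, 112.0]
T [-11.3, 14.3, 0.5] R [86.0, 39.9, -76.4] abs [417.0, 225.0, 115.0]
T [-9.9, 13.9, 0.8] R [91.8, 39.8, -82.9] abs [431.0, 221.0, 118.0]
T [-8.5, 13.3, 1.0] R [97.6, 39.4, -89.4] abs [445.0, 215.0, 120.0]
T [-7.1, 12.5, 1.2] R [103.6, 38.7, -95.8] abs [459.0, 207.0, 122.0]
T [-5.7, 11.5, 1.4] R [109.6, 37.7, -102.1] abs [473.0, 197.0, 124.0]
T [-4.4, 10.2, 1.4] R [115.7, 36.3, -108.4] abs [486.0, 184.0, 124.0]
T [-3.1, 8.8, 1.4] R [121.9, 34.5, -114.5] abs [499.0, 170.0, 124.0]
T [-2.0, 7.2, 1.4] R [128.3, 32.4, -120.5] abs [510.0, 154.0, 124.0]
T [-0.9, 5.4, 1.2] R [-124.6, -27.4, 116.7] abs [521.0, 136.0, 122.0]
T [-0.0, 3.5, 1.0] R [-119.5, -22.3, 111.3] abs [530.0, 117.0, 120.0]
```

```bash
sed -i "s/T@E('x',q\[5\])/T@E('x',-q[5])/" kin.py
python3 - <<'E'
from kin import *
print(best[0],best[2],np.round(prm,2));print(np.round([m.as_rotvec() for m in s0],2))
E
sed -i "s/(20,42)/(20,42)/" t2.py; sed -i "s/for az in(-2.6,3,8)/for az in(-2.6,)/; s/Rt=tool(az,L)/Rt=tool(az,L)*FF/; s/  for L in(44,48,52):/  for L,FF in((48,F),(48,R.identity()),(52,F),(52,R.identity())):/" t2.py; python3 t2.py
```

```text
1.230596014217698 0.8440939752870292 [ 5.5000e-01  1.6100e+02  5.6173e+02  9.8000e-01  4.2114e+02  2.9585e+02
 -0.0000e+00  0.0000e+00  2.5000e-01 -1.5586e+02  1.3300e+00 -4.9000e+00
  5.2000e-01 -1.0000e+00]
[[-1.21  1.21 -1.21]
 [-1.21  1.21 -1.21]
 [-1.21  1.21 -1.21]
 [-1.21  1.21 -1.21]
 [-1.2   1.22 -1.2 ]
 [-1.21  1.21 -1.2 ]]
-2.6 48 clear 7.2
    [13, 0] [[-0.09, 0.4, -0.83, -3.08, -0.5, 1.54]]
    [-20, 0] [[-0.09, 0.31, -0.86, -3.07, -0.45, 1.53]]
    [-50, 0] [[-0.09, 0.24, -0.89, -3.05, -0.39, 1.52]]
    [13, -80] [[-0.27, 0.37, -0.73, -2.68, -0.39, 1.3]]
-2.6 48 clear 7.2
    [13, 0] [[-0.09, 0.41, -0.85, -3.08, -0.53, -1.6]]
    [-20, 0] [[-0.1, 0.33, -0.89, -3.06, -0.48, -1.61]]
    [-50, 0] [[-0.1, 0.25, -0.91, -3.05, -0.43, -1.62]]
    [13, -80] [[-0.29, 0.38, -0.76, -2.71, -0.43, -1.8]]
-2.6 52 clear 11.9
    [13, 0] [[-0.09, 0.42, -0.88, -3.08, -0.64, 1.55]]
    [-20, 0] [[-0.09, 0.35, -0.92, -3.08, -0.6, 1.55]]
    [-50, 0] [[-0.1, 0.27, -0.95, -3.07, -0.56, 1.54]]
    [13, -80] [[-0.3, 0.4, -0.81, -2.76, -0.56, 1.4]]
-2.6 52 clear 11.9
    [13, 0] [[-0.09, 0.44, -0.9, -3.08, -0.68, -1.59]]
    [-20, 0] [[-0.1, 0.36, -0.94, -3.07, -0.64, -1.59]]
    [-50, 0] [[-0.1, 0.29, -0.97, -3.06, -0.6, -1.6]]
    [13, -80] [[-0.31, 0.42, -0.83, -2.77, -0.6, -1.71]]
```

Run:
```python
from path import *
Rt=tool(-2.6,50)*R.from_euler('z',180,degrees=True);a=Rt.as_matrix()[:,2]
qt=ik(k+a*13-a*65,Rt,20);print(qt)
q=read_state()["joints"];m=q.copy();m[1]=.15;m[2]=-.65;m[4]=-.35
t=qt[0].copy();rows(q,m,2);print("B");rows(m,t,12)
```

```text
[array([-0.09559767,  0.24620597, -0.91982116, -3.05833966, -0.4692863 ,
        1.52940824])]
T [-5.2, 1.4, -1.4] R [2.4, 4.9, 3.5] abs [478.0, 96.0, 96.0]
T [-10.5, 2.6, -2.5] R [4.8, 9.7, 6.9] abs [425.0, 108.0, 85.0]
B
T [-12.1, 4.5, -3.3] R [6.8, 9.0, 6.2] abs [409.0, 127.0, 77.0]
T [-13.0, 6.4, -3.7] R [8.6, 7.8, 5.2] abs [399.0, 147.0, 74.0]
T [-13.5, 8.3, -3.6] R [10.0, 6.3, 3.8] abs [395.0, 165.0, 74.0]
T [-13.3, 9.9, -3.3] R [11.0, 4.5, 1.9] abs [397.0, 181.0, 77.0]
T [-12.5, 11.2, -2.8] R [11.5, 2.5, -0.3] abs [405.0, 194.0, 82.0]
T [-11.3, 12.0, -2.2] R [11.5, 0.4, -3.0] abs [417.0, 202.0, 88.0]
T [-9.7, 12.2, -1.4] R [10.8, -1.6, -6.0] abs [433.0, 205.0, 96.0]
T [-7.8, 11.9, -0.7] R [9.6, -3.4, -9.3] abs [452.0, 201.0, 103.0]
T [-5.7, 10.8, -0.0] R [7.8, -4.9, -12.8] abs [473.0, 190.0, 110.0]
T [-3.6, 9.0, 0.5] R [5.3, -5.9, -16.6] abs [494.0, 172.0, 115.0]
T [-1.7, 6.6, 0.8] R [2.4, -6.5, -20.6] abs [513.0, 148.0, 118.0]
T [-0.0, 3.5, 1.0] R [-1.0, -6.3, -24.6] abs [530.0, 117.0, 120.0]
```

```bash
cat >> kin.py <<'E'
def track(T,Rv):
    s=read_state();p0=s["position"];R0=R.from_quat(s["ee_rot"]);q=s["joints"].copy();off=p0-fk(q,prm)[0];q0=q
    for t,r in zip(T,Rv):
        x=p0+10*np.array(t)-off;Rm=(R.from_rotvec(np.radians(r))*R0).as_matrix()
        f=lambda q:np.r_[(fk(q,prm)[0]-x)/10,R.from_matrix((fk(q,prm)[1]@Mt)@Rm.T).as_rotvec()*20]
        l,h=lo-.02,hi+.02
        sol=least_squares(f,np.clip(q,l+1e-6,h-1e-6),bounds=(l,h));print((x+off).round(0),sol.x.round(2),"dq",np.abs(sol.x-q).max().round(2),"cost",round(sol.cost,4));q=sol.x
E
python3 - <<'E'
from kin import *
T=[[-5,1.5,0],[-10,2.5,3],[-10,4.5,3],[-10,6,3],[-10,7,3],[-9,8,3],[-9,8,3],[-8,8,3],[-7,8,3],[-6,8,3],[-5,8,3],[-4,7,2],[-2,5,1.5],[0,3.5,1]]
Rv=[[2.4,4.9,3.5],[4.8,9.7,6.9],[6.8,9,6.2],[8.6,7.8,5.2],[10,6.3,3.8],[11,4.5,1.9],[11.5,2.5,-.3],[11.5,.4,-3],[10.8,-1.6,-6],[9.6,-3.4,-9.3],[7.8,-4.9,-12.8],[5.3,-5.9,-16.6],[2.4,-6.5,-20.6],[-1,-6.3,-24.6]]
track(T,Rv)
E
```

```text
[480.  97. 110.] [ 0.26  0.15 -0.6  -0.98 -0.23 -0.54] dq 0.16 cost 0.0
[430. 107. 140.] [ 0.35  0.02 -0.67 -0.76 -0.34 -0.84] dq 0.3 cost 0.0
[430. 127. 140.] [ 0.38  0.03 -0.66 -0.82 -0.31 -0.83] dq 0.06 cost 0.0
[430. 142. 140.] [ 0.39  0.03 -0.66 -0.9  -0.28 -0.78] dq 0.08 cost 0.0
[430. 152. 140.] [ 0.39  0.03 -0.66 -0.99 -0.25 -0.71] dq 0.09 cost 0.0
[440. 162. 140.] [ 0.39  0.05 -0.64 -1.09 -0.22 -0.64] dq 0.1 cost 0.0
[440. 162. 140.] [ 0.36  0.04 -0.64 -1.22 -0.19 -0.52] dq 0.12 cost 0.0
[450. 162. 140.] [ 0.31  0.06 -0.63 -1.35 -0.17 -0.37] dq 0.14 cost 0.0
[460. 162. 140.] [ 0.25  0.07 -0.63 -1.54 -0.16 -0.17] dq 0.21 cost 0.003
[470. 162. 140.] [ 0.17  0.09 -0.63 -1.78 -0.16  0.11] dq 0.28 cost 0.005
[480. 162. 140.] [ 0.08  0.11 -0.67 -2.09 -0.18  0.47] dq 0.35 cost 0.0
[490. 152. 130.] [-0.06  0.16 -0.8  -2.52 -0.33  1.  ] dq 0.53 cost 0.0
[510. 132. 125.] [-0.11  0.2  -0.87 -2.78 -0.4   1.29] dq 0.28 cost 0.0
[530. 117. 120.] [-0.09  0.25 -0.92 -3.06 -0.47  1.53] dq 0.28 cost 0.0
```

```bash
python3 -m creep '{"translation":[[-5,1.5,0],[-10,2.5,3],[-10,4.5,3],[-10,6,3],[-10,7,3],[-9,8,3],[-9,8,3],[-8,8,3]],"delta_rot":[[2.4,4.9,3.5],[4.8,9.7,6.9],[6.8,9,6.2],[8.6,7.8,5.2],[10,6.3,3.8],[11,4,1.9],[11.5,0,-0.3],[11.5,-3,-3]],"hand":[8.5,8.5,8.5,8.5,8.5,8.5,8.5,8.5]}'
python3 - <<'E'
from path import *
print(read_state()["joints"].round(2))
Rt=tool(-2.6,50)*R.from_euler('z',180,degrees=True);a=Rt.as_matrix()[:,2]
delta(k+a*13-a*65,Rt)
E
```

```text
clock: 7.5
position: [442.6, 162.4, 138.4]
ee_rot: [-0.12, 0.896, 0.171, 0.392]
contact_force: [-0.9, 0.3, -1.0]
gripper_width: 85.1
grasp_force: 0.0
[ 0.18  0.06 -0.65 -1.56 -0.28 -0.06]
pos [442.6 162.4 138.4] delta cm [ 8.56 -4.57 -1.97] rot [-12.13  -2.37 -23.46] t 7.5
```

```bash
python3 -m creep '{"translation":[[0,0,0],[1,0,0],[2,0,0],[3,0,0],[4,-1,0],[5,-2,0],[7,-3.5,-1],[8.5,-4.6,-2]],"delta_rot":[[-1.5,-2,-3],[-3,-3,-6],[-4.5,-4,-9],[-6,-4,-12],[-8,-4,-15],[-10,-3,-18],[-12,-2.4,-23.4],[-12,-2.4,-23.4]],"hand":[8.5,8.5,8.5,8.5,8.5,8.5,8.5,8.5]}'
python3 - <<'E'
from path import *
print(read_state()["joints"].round(2))
Rt=tool(-2.6,50)*R.from_euler('z',180,degrees=True);a=Rt.as_matrix()[:,2]
delta(k+a*13-a*65,Rt)
E
```

```text
clock: 8.5
position: [527.0, 115.8, 117.4]
ee_rot: [0.022, 0.906, -0.008, 0.422]
contact_force: [0.5, 0.5, 0.4]
gripper_width: 85.2
grasp_force: 0.0
[-0.11  0.26 -0.93 -3.03 -0.49  1.51]
pos [527.  115.8 117.4] delta cm [0.11 0.09 0.14] rot [-0.22 -0.05  0.08] t 8.5
```

Run:
```python
from path import *
im,P=cloud("wrist");cv2.imwrite("pics/w3.png",im[...,::-1])
h=cv2.cvtColor(im,cv2.COLOR_RGB2HSV)
q=P.reshape(-1,3);q=q[(np.abs(q-[567.9,114.9,88])<[22,22,18]).all(1)]
r=least_squares(lambda c:np.linalg.norm(q-c,axis=1)-17,q.mean(0)+[5,0,-5],loss='soft_l1');print("knob",r.x.round(1),len(q))
Rt=tool(-2.6,50)*R.from_euler('z',180,degrees=True);a=Rt.as_matrix()[:,2]
delta(r.x+a*13,Rt)
```

```text
knob [567.8 115.1  85.3] 3401
pos [529.5 114.6 116.5] delta cm [ 4.82  0.01 -3.96] rot [-0.22 -0.06  0.16] t 8.55
```

Both views agree on the knob at (567.8, 115, 85.3), which matches the stated height of 85. I approach and close.

```bash
python3 -m creep '{"translation":[[1.2,0,-1],[2.4,0,-2],[3.6,0,-3],[4.8,0,-4],[4.8,0,-4],[4.8,0,-4]],"delta_rot":[[0,0,0],[0,0,0],[0,0,0],[0,0,0],[0,0,0],[0,0,0]],"hand":[8.5,8.5,8.5,8.5,8.5,8.5]}'
python3 -m creep '{"translation":[[0,0,0],[0,0,0],[0,0,0],[0,0,0],[0,0,0],[0,0,0]],"delta_rot":[[0,0,0],[0,0,0],[0,0,0],[0,0,0],[0,0,0],[0,0,0]],"hand":[2,2,2,2,2,2]}'
```

```text
clock: 9.3
position: [574.4, 115.2, 77.6]
ee_rot: [0.022, 0.906, -0.008, 0.422]
contact_force: [-0.4, 0.8, 0.4]
gripper_width: 84.9
grasp_force: 0.0
clock: 10.05
position: [574.3, 114.7, 78.1]
ee_rot: [0.023, 0.906, -0.008, 0.422]
contact_force: [-4.8, -2.0, 5.4]
gripper_width: 30.9
grasp_force: 58.7
```

Run:
```python
from kin import *
track([[-.7*i/8,-15.5*i/8,0] for i in range(1,10)],[[0,0,0]]*9)
```

```text
[573.  95.  78.] [-0.15  0.41 -0.86 -2.99 -0.57  1.51] dq 0.08 cost 0.0
[573.  76.  78.] [-0.21  0.4  -0.85 -2.91 -0.55  1.47] dq 0.08 cost 0.0
[572.  57.  78.] [-0.25  0.39 -0.82 -2.82 -0.53  1.43] dq 0.08 cost 0.0
[571.  37.  78.] [-0.3   0.39 -0.8  -2.74 -0.51  1.37] dq 0.09 cost 0.0
[570.  18.  78.] [-0.34  0.38 -0.77 -2.65 -0.48  1.31] dq 0.09 cost 0.0
[569.  -2.  78.] [-0.37  0.38 -0.74 -2.55 -0.46  1.24] dq 0.09 cost 0.0
[568. -21.  78.] [-0.4   0.37 -0.7  -2.45 -0.43  1.16] dq 0.1 cost 0.0
[567. -40.  78.] [-0.43  0.37 -0.67 -2.35 -0.41  1.07] dq 0.1 cost 0.0
[566. -60.  78.] [-0.45  0.36 -0.63 -2.26 -0.39  0.99] dq 0.1 cost 0.0
```

```bash
python3 -m creep '{"translation":[[0,-0.5,0],[-0.1,-2,0],[-0.2,-4,0],[-0.3,-6,0],[-0.4,-8,0],[-0.4,-9,0],[-0.4,-9,0],[-0.4,-9,0]],"delta_rot":[[0,0,0],[0,0,0],[0,0,0],[0,0,0],[0,0,0],[0,0,0],[0,0,0],[0,0,0]],"hand":[2,2,2,2,2,2,2,2]}'
python3 -m creep '{"translation":[[0,-1,0],[-0.1,-2.5,0],[-0.2,-4.5,0],[-0.3,-6,0],[-0.3,-6.8,0],[-0.3,-6.8,0],[-0.3,-6.8,0]],"delta_rot":[[0,0,0],[0,0,0],[0,0,0],[0,0,0],[0,0,0],[0,0,0],[0,0,0]],"hand":[2,2,2,2,2,2,2]}'
cat > pm.py <<'E'
from h import *
def fit(name):
    im,P=cloud(name);h=cv2.cvtColor(im,cv2.COLOR_RGB2HSV).astype(int);Rs=R.from_euler('z',PSI,degrees=True)
    S=Rs.inv().apply((P-O).reshape(-1,3)).reshape(P.shape)
    zone=(S[...,0]>-135)&(S[...,0]<-85)&(S[...,1]>-190)&(S[...,1]<60)&(S[...,2]<50)
    yel=zone&(h[...,1]>130)&(abs(h[...,0]-28)<7)&(S[...,2]>28)
    red=zone&(h[...,1]>130)&((h[...,0]<8)|(h[...,0]>172))&(S[...,0]<-95)
    o=[im]
    for n,m in(("yel",yel),("red",red),("fin",red&(S[...,2]>24.5)),("neck",red&(S[...,0]>-112))):
        q=S[m]
        if len(q):
            p=np.percentile(q,[3,50,97],axis=0).round(1);v=np.argwhere(m).mean(0).round(1)
            print(name,n,len(q),"px(v,u)",v,"y lo/med/hi",p[:,1],"mid",((p[0,1]+p[2,1])/2).round(1),"x",p[:,0],"z",p[:,2])
    return im
for n in("top","scene","wrist"):
    im=fit(n);cv2.imwrite(f"pics/p_{n}.png",im[...,::-1])
E
python3 pm.py
```

```text
clock: 11.05
position: [570.3, 24.1, 78.1]
ee_rot: [0.023, 0.906, -0.009, 0.422]
contact_force: [-7.2, -2.9, 7.6]
gripper_width: 30.7
grasp_force: 60.1
clock: 11.92
position: [567.3, -43.6, 78.1]
ee_rot: [0.023, 0.906, -0.009, 0.422]
contact_force: [-6.9, -0.9, 7.3]
gripper_width: 30.8
grasp_force: 60.2
top yel 8 px(v,u) [220.4 353.4] y lo/med/hi [-123.6 -120.8 -120.2] mid -121.9 x [-103.6  -98.7  -92.4] z [36.2 37.5 43.7]
top red 56 px(v,u) [229.1 357.5] y lo/med/hi [-142.8 -135.1 -128.3] mid -135.6 x [-134.7 -122.9 -100. ] z [14.2 20.5 29.4]
top fin 12 px(v,u) [225.8 357.5] y lo/med/hi [-136.4 -134.7 -132.9] mid -134.6 x [-131.6 -109.8 -101.3] z [24.9 26.5 30.2]
top neck 10 px(v,u) [223.  357.5] y lo/med/hi [-136.  -134.5 -132.9] mid -134.4 x [-109.9 -103.7  -97.7] z [22.4 26.3 29.3]
scene yel 14 px(v,u) [306.1 335.6] y lo/med/hi [-125.4 -123.6 -119.6] mid -122.5 x [-102.6  -97.9  -92. ] z [35.4 38.5 40.5]
scene red 106 px(v,u) [313.8 324.9] y lo/med/hi [-146.5 -137.2 -126.5] mid -136.5 x [-133.7 -121.4  -99.5] z [17.1 21.6 31. ]
scene fin 30 px(v,u) [313.2 328.7] y lo/med/hi [-144.5 -137.2 -132.3] mid -138.4 x [-130.2 -109.7  -99.4] z [24.5 27.4 31.8]
scene neck 24 px(v,u) [313.6 331.6] y lo/med/hi [-138.8 -137.  -132.8] mid -135.8 x [-111.  -105.3  -99.3] z [18.6 25.7 32. ]
wrist yel 224 px(v,u) [198.4 134.2] y lo/med/hi [-123.4 -121.1 -118.9] mid -121.2 x [-102.5  -96.6  -89.1] z [37.7 38.2 38.7]
wrist red 4241 px(v,u) [116.9  73.6] y lo/med/hi [-143.  -132.5 -123.3] mid -133.2 x [-134.8 -123.3 -101.4] z [17.1 21.3 28.5]
wrist fin 722 px(v,u) [155.2  90.4] y lo/med/hi [-136.2 -133.1 -130.9] mid -133.6 x [-116.1 -109.8  -96.5] z [24.9 28.  28.8]
wrist neck 645 px(v,u) [155.   96.3] y lo/med/hi [-136.2 -132.  -130.8] mid -133.5 x [-111.7 -107.2  -96.3] z [17.8 27.8 28.8]
```

```bash
python3 -m creep '{"translation":[[0,-0.5,0],[-0.1,-1,0],[-0.1,-1.25,0],[-0.1,-1.25,0],[-0.1,-1.25,0]],"delta_rot":[[0,0,0],[0,0,0],[0,0,0],[0,0,0],[0,0,0]],"hand":[2,2,2,2,2]}'
python3 pm.py|grep -v " red"
```

```text
clock: 12.7
position: [566.8, -55.5, 78.1]
ee_rot: [0.023, 0.906, -0.008, 0.422]
contact_force: [-4.4, 3.1, 6.4]
gripper_width: 30.7
grasp_force: 60.0
top yel 7 px(v,u) [220.4 357.7] y lo/med/hi [-134.9 -134.7 -131.9] mid -133.4 x [-102.7 -100.1  -91.7] z [35.7 37.6 39.8]
top fin 8 px(v,u) [225.  357.6] y lo/med/hi [-136.  -135.6 -133. ] mid -134.5 x [-115.2 -109.8 -104.8] z [26.4 28.3 31.8]
top neck 5 px(v,u) [224.2 357.6] y lo/med/hi [-136.  -135.6 -133.1] mid -134.6 x [-109.9 -107.5 -104.6] z [26.3 27.2 30.5]
scene yel 11 px(v,u) [310.7 335.2] y lo/med/hi [-136.9 -134.8 -133.2] mid -135.0 x [-102.1  -97.5  -91.6] z [35.4 39.5 41.5]
scene fin 28 px(v,u) [313.2 329.1] y lo/med/hi [-141.1 -136.9 -134.2] mid -137.6 x [-123.4 -110.7  -99.4] z [24.7 27.5 29.9]
scene neck 22 px(v,u) [313.8 331.4] y lo/med/hi [-138.9 -137.1 -134.7] mid -136.8 x [-110.9 -106.1  -99.3] z [17.8 26.8 29.9]
wrist yel 227 px(v,u) [198.4 134.2] y lo/med/hi [-135.3 -132.9 -130.7] mid -133.0 x [-102.8  -96.5  -89.8] z [37.7 38.3 38.8]
wrist fin 576 px(v,u) [156.3 122.4] y lo/med/hi [-136.3 -133.8 -131.3] mid -133.8 x [-116.3 -109.3  -96.3] z [24.9 28.1 28.8]
wrist neck 367 px(v,u) [162.6 126.4] y lo/med/hi [-137.2 -133.8 -131.4] mid -134.3 x [-111.7 -104.2  -95.9] z [14.4 28.2 28.9]
```

View pics/p_wrist.png

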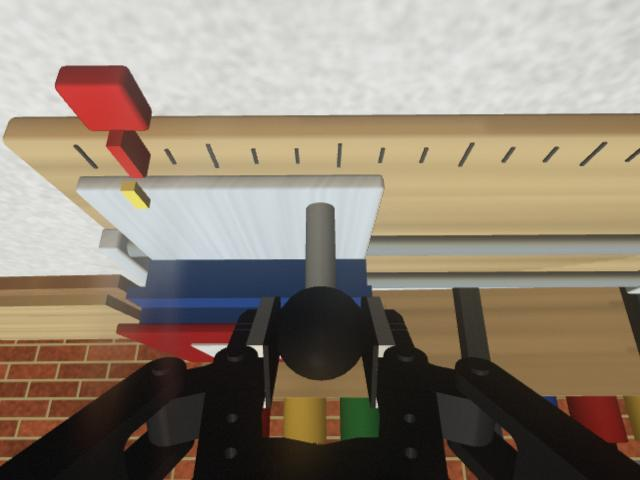

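The view is seen from below: the pointer (135,195) sits in line with the clip's fin (128,155), less than 1 mm short. I nudge it, release and back off.

```bash
python3 -m creep '{"translation":[[0,-0.1,0],[0,-0.1,0],[0,-0.1,0],[0,-0.1,0],[0,-0.1,0]],"delta_rot":[[0,0,0],[0,0,0],[0,0,0],[0,0,0],[0,0,0]],"hand":[2,2,8.5,8.5,8.5]}'
python3 -m creep '{"translation":[[0,0,0],[-1.5,0.1,1.3],[-3,0.2,2.6],[-4.6,0.2,3.9],[-6,0.3,5.1],[-6,0.3,5.1]],"delta_rot":[[0,0,0],[0,0,0],[0,0,0],[0,0,0],[0,0,0],[0,0,0]],"hand":[8.5,8.5,8.5,8.5,8.5,8.5]}'
python3 pm.py|grep -v " red"
python3 - <<'E'
from kin import *
# knife pick pose candidates
o=np.array([495.4,-371,0]);d=R.from_euler('z',32.6,degrees=True).apply([1,0,0])
g=o-25*d
print(read_state()["joints"].round(2))
for fl in(0,180):
  for z in(2,150):
    print(fl,z,[q.round(2).tolist() for q in ik(g+[0,0,z],R.from_euler('z',32.6+fl,degrees=True)*R.from_euler('x',180,degrees=True),20)])
# lid end pose: knife along station x
for fl in(0,180):
  for x,z in((-39-110,60),(-50,180)):
    print(fl,x,[q.round(2).tolist() for q in ik(st(x,-125,z),R.from_euler('z',PSI+fl,degrees=True)*R.from_euler('x',180,degrees=True),20)])
E
```

```text
clock: 13.48
position: [566.7, -57.1, 77.3]
ee_rot: [0.023, 0.907, -0.009, 0.421]
contact_force: [-0.8, -0.5, -0.2]
gripper_width: 82.8
grasp_force: 0.0
clock: 14.22
position: [507.0, -52.6, 130.0]
ee_rot: [0.021, 0.906, -0.009, 0.423]
contact_force: [-1.2, 0.7, 0.5]
gripper_width: 84.9
grasp_force: 0.0
top yel 4 px(v,u) [220.5 358. ] y lo/med/hi [-134.8 -134.7 -134.6] mid -134.7 x [-102.8  -98.4  -94.6] z [37.5 38.3 39.9]
top fin 9 px(v,u) [225.8 357.8] y lo/med/hi [-138.3 -136.  -132.8] mid -135.6 x [-119.9 -112.5 -104.6] z [24.9 26.  31.8]
top neck 5 px(v,u) [224.2 357.6] y lo/med/hi [-136.  -135.9 -132.7] mid -134.4 x [-110.6 -106.8 -104.2] z [23.5 25.8 32.3]
scene yel 11 px(v,u) [311.3 334.8] y lo/med/hi [-139.1 -137.  -132.8] mid -136.0 x [-101.8  -97.6  -92.9] z [36.  37.3 41.7]
scene fin 25 px(v,u) [312.8 328.1] y lo/med/hi [-140.5 -136.2 -133.1] mid -136.8 x [-132.3 -111.1  -99. ] z [24.7 27.8 31.8]
scene neck 23 px(v,u) [313.8 331.6] y lo/med/hi [-139.  -137.1 -134.7] mid -136.8 x [-110.9 -106.1  -98.4] z [20.8 26.7 32. ]
wrist yel 105 px(v,u) [171.9 195.6] y lo/med/hi [-136.  -133.8 -131.6] mid -133.8 x [-102.4  -96.4  -88.9] z [37.4 38.3 38.8]
wrist fin 250 px(v,u) [143.2 191.3] y lo/med/hi [-136.2 -133.8 -131.4] mid -133.8 x [-116.4 -109.1  -96.5] z [25.2 28.1 28.9]
wrist neck 161 px(v,u) [147.7 193.1] y lo/med/hi [-136.3 -133.8 -131.5] mid -133.9 x [-111.6 -104.3  -96.1] z [25.4 28.2 28.8]
[-0.25  0.13 -0.61 -1.75 -0.16  0.31]
0 2 [[-0.43, 0.6, -0.28, -0.0, -0.69, 2.57]]
0 150 [[-0.43, 0.43, -0.14, -0.0, -1.0, 2.57]]
180 2 [[-0.42, 0.61, -0.27, 0.0, -0.69, -0.58]]
180 150 [[-0.42, 0.43, -0.14, 0.0, -1.0, -0.58]]
0 -149 [[0.09, 0.37, -0.52, 0.0, -0.68, 1.44]]
0 -50 [[0.06, 0.37, -0.15, 0.0, -1.05, 1.46]]
180 -149 [[0.09, 0.39, -0.5, -0.0, -0.69, -1.7]]
180 -50 [[0.06, 0.39, -0.12, -0.0, -1.06, -1.68]]
```

Run:
```python
from kin import *
o=np.array([495.4,-371,0]);d=R.from_euler('z',32.6,degrees=True).apply([1,0,0]);g=o-25*d
delta(g+[0,0,150],R.from_euler('z',32.6+180,degrees=True)*R.from_euler('x',180,degrees=True))
delta(g+[0,0,150],R.from_euler('z',-2.6+180,degrees=True)*R.from_euler('x',180,degrees=True))
```

```text
pos [506.7 -53.9 127.8] delta cm [ -3.24 -33.05   2.22] rot [-13.19  48.86  33.26] t 14.375
pos [506.7 -53.9 127.8] delta cm [ -3.24 -33.05   2.22] rot [ 2.16 49.79  0.34] t 14.375
```

```bash
python3 -m creep '{"translation":[[-3,0,4],[-6,0,8],[-6,-5,12],[-5,-10,12],[-4,-15,12],[-3,-20,12],[-3.2,-26,12],[-3.2,-32,10]],"delta_rot":[[0,7,0],[0,14,0],[1,22,0],[1,30,0],[2,40,0],[2,48,0],[2.2,49.8,0.3],[2.2,49.8,0.3]],"hand":[8.5,8.5,8.5,8.5,8.5,8.5,8.5,8.5]}'
python3 - <<'E'
from kin import *
print(read_state()["joints"].round(2))
o=np.array([495.4,-371,0]);d=R.from_euler('z',32.6,degrees=True).apply([1,0,0]);g=o-25*d
delta(g+[0,0,150],R.from_euler('z',32.6+180,degrees=True)*R.from_euler('x',180,degrees=True))
E
```

```text
clock: 15.38
position: [450.8, -252.1, 193.1]
ee_rot: [0.018, 0.998, 0.014, 0.066]
contact_force: [2.2, 1.8, -1.1]
gripper_width: 85.3
grasp_force: 0.0
[-0.23  0.19 -0.36 -0.07 -0.9  -1.34]
pos [ 450.8 -252.1  193.1] delta cm [  2.36 -13.24  -4.31] rot [-3.67  6.94 34.61] t 15.375
```

```bash
python3 -m creep '{"translation":[[0,-3,0],[1,-7,0],[2.4,-13.2,-2],[2.4,-13.2,-4.3],[2.4,-13.2,-4.3],[2.4,-13.2,-4.3]],"delta_rot":[[-1,3,9],[-2,6,18],[-3,7,26],[-3.7,7,34.6],[-3.7,7,34.6],[-3.7,7,34.6]],"hand":[8.5,8.5,8.5,8.5,8.5,8.5]}'
cat > kn.py <<'E'
from kin import *
im,P=cloud("wrist");cv2.imwrite("pics/k1.png",im[...,::-1]);h=cv2.cvtColor(im,cv2.COLOR_RGB2HSV).astype(int)
tp=read_state()["position"]
z=P[...,2];m=(z>4)&(z<24)&(np.linalg.norm(P[...,:2]-[495,-371],axis=-1)<125)
n,l,s,c=cv2.connectedComponentsWithStats(m.astype(np.uint8));i=1+np.argmax(s[1:,4]);m=l==i
r=cv2.minAreaRect(P[m][:,:2].astype(np.float32));print("all",m.sum(),np.round(r[0],1),np.round(r[1],1),r[2])
hm=m&(z>16);print("handle",hm.sum(),np.round(cv2.minAreaRect(P[hm][:,:2].astype(np.float32)),0) if 0 else cv2.minAreaRect(P[hm][:,:2].astype(np.float32)),"z",np.median(z[hm]))
bm=m&(z<13)&(h[...,1]<70);r=cv2.minAreaRect(P[bm][:,:2].astype(np.float32));print("blade",bm.sum(),r,np.median(z[bm]))
ax=cv2.fitLine(P[m][:,:2].astype(np.float32),cv2.DIST_L2,0,.01,.01).ravel();d=ax[:2]*np.sign(ax[0]);t=(P[m][:,:2]-ax[2:])@d;lo_,hi_=np.percentile(t,[.2,99.8]);print("axis",np.degrees(np.arctan2(d[1],d[0])).round(2),"len",hi_-lo_,"mid",ax[2:]+d*(lo_+hi_)/2,"tip",ax[2:]+d*hi_)
E
python3 kn.py
```

```text
clock: 16.12
position: [474.5, -382.5, 148.7]
ee_rot: [-0.279, 0.96, 0.001, 0.001]
contact_force: [0.2, -0.4, 0.2]
gripper_width: 85.1
grasp_force: 0.0
all 8387 [ 497.5 -371.6] [195.2  28.1] 32.52531051635742
handle 5014 ((462.7760925292969, -393.54400634765625), (112.95014190673828, 21.962865829467773), 32.44804763793945) z 19.97879572681353
blade 3296 ((544.915771484375, -341.3476867675781), (82.856689453125, 28.105247497558594), 32.52531051635742) 11.605355015651583
axis 32.45 len 194.3516651688089 mid [ 497.11791011 -371.65031384] tip [ 579.11981335 -319.50790578]
```

View pics/k1.png

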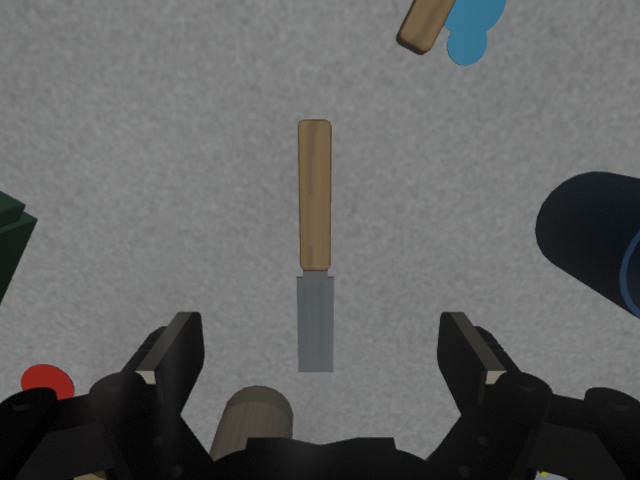

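The wrist view shows knife K1 centred, handle (315,195) and blade (315,325), 195 mm long with the handle top at 20 mm. I descend and grasp.

```bash
python3 -m creep '{"translation":[[0.2,-0.2,-4],[0.2,-0.2,-8],[0.2,-0.2,-12],[0.2,-0.2,-14],[0.2,-0.2,-14.5],[0.2,-0.2,-14.5],[0.2,-0.2,-14.5]],"delta_rot":[[0,0,0],[0,0,0],[0,0,0],[0,0,0],[0,0,0],[0,0,0],[0,0,0]],"hand":[8.5,8.5,8.5,8.5,8.5,8.5,8.5]}'
python3 -m creep '{"translation":[[0,0,0],[0,0,0],[0,0,0],[0,0,0],[0,0,0],[0,0,0],[0,0,0]],"delta_rot":[[0,0,0],[0,0,0],[0,0,0],[0,0,0],[0,0,0],[0,0,0],[0,0,0]],"hand":[1,1,1,1,1,1,1]}'
```

```text
clock: 17.05
position: [477.7, -384.7, 5.5]
ee_rot: [-0.281, 0.96, -0.0, 0.002]
contact_force: [0.5, 0.2, 0.3]
gripper_width: 85.2
grasp_force: 0.0
clock: 17.92
position: [477.0, -384.6, 4.2]
ee_rot: [-0.281, 0.96, 0.0, 0.002]
contact_force: [0.2, -0.2, 4.7]
gripper_width: 20.4
grasp_force: 61.3
```

```bash
python3 -m creep '{"translation":[[0,0,1],[0,0,3],[-1,0,8],[-4,0,14],[-6,0,17],[-6,0,17],[-6,0,17]],"delta_rot":[[0,0,0],[0,0,0],[0,0,0],[0,0,0],[0,0,0],[0,0,0],[0,0,0]],"hand":[1,1,1,1,1,1,1]}'
python3 - <<'E'
from kin import *
print(read_state()["gripper_width"])
delta(st(-210,-124,160),R.from_euler('z',-2.6+180,degrees=True)*R.from_euler('x',180,degrees=True))
E
```

```text
clock: 18.8
position: [416.1, -383.9, 173.0]
ee_rot: [-0.28, 0.96, 0.001, 0.001]
contact_force: [-0.0, 0.6, -1.7]
gripper_width: 20.4
grasp_force: 60.9
20.441381016730617
pos [ 416.1 -383.9  173. ] delta cm [ 1.09 27.45 -1.3 ] rot [ -0.16   0.12 -35.15] t 18.8
```

```bash
python3 -m creep '{"translation":[[0,4,0],[0,9,0],[0,14,0],[0,19,0],[0.5,24,0],[1.1,27.4,-1.3],[1.1,27.4,-1.3],[1.1,27.4,-1.3]],"delta_rot":[[0,0,-7],[0,0,-14],[0,0,-21],[0,0,-28],[0,0,-35.1],[0,0,-35.1],[0,0,-35.1],[0,0,-35.1]],"hand":[1,1,1,1,1,1,1,1]}'
cat > bl.py <<'E'
from kin import *
def blade():
    s=read_state();im,P=cloud("wrist");h=cv2.cvtColor(im,cv2.COLOR_RGB2HSV).astype(int)
    Rs=R.from_euler('z',PSI,degrees=True);t=s["position"]
    L=Rs.inv().apply((P-t).reshape(-1,3)).reshape(P.shape)
    m=(L[...,0]>35)&(L[...,0]<140)&(abs(L[...,1])<30)&(abs(L[...,2]-7)<25)
    n,l,st_,c=cv2.connectedComponentsWithStats(m.astype(np.uint8));m=l==1+np.argmax(st_[1:,4]);q=L[m]
    A=np.c_[q[:,0],q[:,1],np.ones(len(q))];cf=np.linalg.lstsq(A,q[:,2],rcond=None)[0]
    xt=np.percentile(q[:,0],99.5);e=q[(q[:,0]>xt-60)]
    r=cv2.minAreaRect(q[:,:2].astype(np.float32))
    print("n",len(q),"tip dx",xt.round(1),"y lo/hi",np.percentile(q[:,1],[1,99]).round(1),"slope x,y deg",np.degrees(np.arctan(cf[:2])).round(2),"top z at tip rel TCP",(cf[0]*xt+cf[2]).round(1),"rect",np.round(r[0],1),np.round(r[1],1),round(r[2],2))
    tip=Rs.inv().apply(t-O)+[xt,q[:,1].mean(),cf[0]*xt+cf[2]];print("tip station",tip.round(1),"TCP",t.round(1))
    return im,P
im,P=blade();cv2.imwrite("pics/b1.png",im[...,::-1]);np.savez("b1.npz",im=im,P=P)
E
python3 bl.py
python3 - <<'E'
from h import *
im,P=cloud("scene");c=cv2.resize(im[230:370,240:440],(800,560));cv2.imwrite("pics/s1.png",c[...,::-1])
E
```

```text
clock: 19.8
position: [427.4, -110.3, 159.8]
ee_rot: [0.022, 1.0, -0.0, 0.0]
contact_force: [-0.3, 0.0, -1.1]
gripper_width: 20.4
grasp_force: 60.8
n 1864 tip dx 54.5 y lo/hi [-12.6  14.9] slope x,y deg [-20.9   -0.08] top z at tip rel TCP 5.3 rect [45.2  1.2] [20.3 28.2] 0.15
tip station [-155.2 -123.8  165. ] TCP [ 427.4 -110.3  159.8]
```

View pics/b1.png

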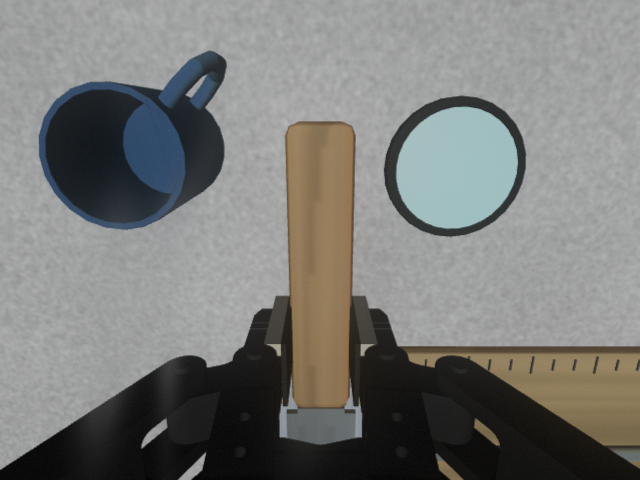

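```bash
cat > bl.py <<'E'
from kin import *
Rs=R.from_euler('z',PSI,degrees=True)
def blade():
    for n in("wrist","top","scene"):
        s=read_state();t=s["position"];im,P=cloud(n);h=cv2.cvtColor(im,cv2.COLOR_RGB2HSV).astype(int)
        L=Rs.inv().apply((P-t).reshape(-1,3)).reshape(P.shape)
        for nm,x0,x1 in(("handle",-90,-20),("blade",45,140)):
            m=(L[...,0]>x0)&(L[...,0]<x1)&(abs(L[...,1])<20)&(abs(L[...,2]-8)<(14 if n=="wrist" else 22))
            q=L[m]
            if len(q)<15:continue
            cf=np.linalg.lstsq(np.c_[q[:,0],q[:,1],np.ones(len(q))],q[:,2],rcond=None)[0];xt=np.percentile(q[:,0],[1,99])
            print(n,nm,len(q),"x",xt.round(1),"y",np.percentile(q[:,1],[2,98]).round(1),"pitch",np.degrees(np.arctan(cf[0])).round(2),"roll",np.degrees(np.arctan(cf[1])).round(2),"z@end",(cf[0]*xt+cf[2]).round(1))
    print("TCP station",Rs.inv().apply(t-O).round(1),"t",s["clock"])
blade()
E
python3 bl.py
```

```text
wrist handle 10907 x [-73.2 -20.6] y [-9.6 11.2] pitch 0.55 roll 0.11 z@end [15.5 16. ]
wrist blade 1060 x [45.2 54.6] y [-12.4  14.3] pitch -1.99 roll -0.07 z@end [7.5 7.2]
top handle 135 x [-73.6 -38.5] y [-9.5 10.7] pitch -0.06 roll -1.82 z@end [14.7 14.7]
top blade 195 x [ 72.7 119.1] y [-11.6  14.1] pitch 0.16 roll -0.02 z@end [5.9 6.1]
scene handle 258 x [-74.4 -28.8] y [-12.9   8.7] pitch 0.99 roll 22.52 z@end [15.3 16.1]
scene blade 456 x [ 45.8 118.7] y [-14.8  13.1] pitch -0.24 roll -0.78 z@end [7.9 7.6]
TCP station [-209.4 -125.7  160.6] t 20.0
```

View pics/s1.png

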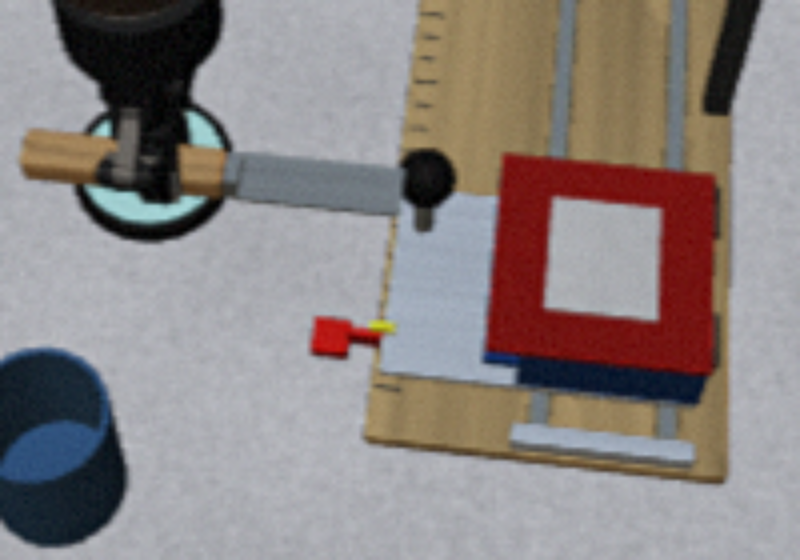

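The scene crop shows the knife level above the knob (425,180), the lid shut at (610,260) and the pointer at the clip (375,328). I descend in front of the slot.

```bash
python3 -m creep '{"translation":[[1,0,-1],[2.9,0,-3],[2.9,0,-6],[2.9,0,-9],[2.9,0,-9.9],[2.9,0,-9.9],[2.9,0,-9.9]],"delta_rot":[[0,0,0],[0,0,0],[0,0,0],[0,0,0],[0,0,0],[0,0,0],[0,0,0]],"hand":[1,1,1,1,1,1,1]}'
python3 bl.py
python3 - <<'E'
from h import *
Rs=R.from_euler('z',PSI,degrees=True)
for n in("top","scene"):
    im,P=cloud(n);S=Rs.inv().apply((P-O).reshape(-1,3)).reshape(P.shape);h=cv2.cvtColor(im,cv2.COLOR_RGB2HSV).astype(int)
    m=(h[...,1]>150)&((h[...,0]<8)|(h[...,0]>172))&(abs(S[...,2]-75)<15)&(S[...,0]>-60)&(S[...,0]<100)&(abs(S[...,1]+98)<80)
    q=S[m];print(n,"lid",np.percentile(q,[2,50,98],axis=0).round(1).tolist())
    m=(abs(S[...,0]+75)<8)&(abs(S[...,1]+134)<10);print("bed z",np.nanmedian(S[m][:,2]).round(1)); m=(abs(S[...,0]+85)<20)&(abs(S[...,1]-140)<30)&(S[...,2]<40);print("base z",np.nanmedian(S[m][:,2]).round(1))
E
```

```text
clock: 20.92
position: [457.7, -110.4, 62.7]
ee_rot: [0.022, 1.0, 0.0, 0.003]
contact_force: [0.4, -0.2, 0.1]
gripper_width: 20.2
grasp_force: 60.8
wrist handle 10927 x [-73.2 -20.6] y [-9.7 11.1] pitch 0.73 roll 0.13 z@end [15.3 16. ]
wrist blade 1057 x [45.3 54.5] y [-12.3  14.4] pitch -1.78 roll 0.22 z@end [7.7 7.4]
top handle 129 x [-74.  -32.9] y [-8.6 10.7] pitch 0.14 roll -3.58 z@end [14.2 14.3]
top blade 160 x [ 77.2 139.9] y [-13.4  14.4] pitch -5.2 roll 2.46 z@end [7.9 2.2]
scene handle 247 x [-74.2 -24. ] y [-13.    7.9] pitch 1.66 roll 19.12 z@end [15.  16.4]
scene blade 409 x [ 45.9 139.3] y [-14.7  13.4] pitch 0.69 roll -0.54 z@end [7.6 8.7]
TCP station [-179.6 -123.6   62.8] t 21.025
top lid [[-38.3, -159.2, 71.6], [16.1, -99.8, 77.0], [76.6, -39.9, 82.2]]
bed z 67.1
base z 12.7
scene lid [[-37.3, -162.0, 75.1], [21.1, -109.3, 78.5], [77.5, -41.2, 81.9]]
bed z 36.9
base z 14.2
```

```bash
python3 -m creep '{"translation":[[0,0,-0.15],[0.5,0,-0.15],[1,0,-0.15],[1.6,-0.1,-0.15],[2.2,-0.1,-0.15],[2.8,-0.1,-0.15],[3.3,-0.15,-0.15],[3.3,-0.15,-0.15]],"delta_rot":[[0,0,0],[0,0,0],[0,0,0],[0,0,0],[0,0,0],[0,0,0],[0,0,0],[0,0,0]],"hand":[1,1,1,1,1,1,1,1]}'
python3 - <<'E'
from h import *
Rs=R.from_euler('z',PSI,degrees=True);print(Rs.inv().apply(read_state()["position"]-O).round(1))
im,P=cloud("scene");c=cv2.resize(im[240:360,300:440],(700,600));cv2.imwrite("pics/s2.png",c[...,::-1])
# arc plan: tip follow radius r
p=np.array([-146.5,-123.6,61.3])
E
```

```text
clock: 22.18
position: [490.1, -111.8, 60.2]
ee_rot: [0.022, 1.0, 0.0, 0.001]
contact_force: [-0.2, 0.7, -1.2]
gripper_width: 20.5
grasp_force: 60.8
[-147.  -123.6   60.2]
```

View pics/s2.png

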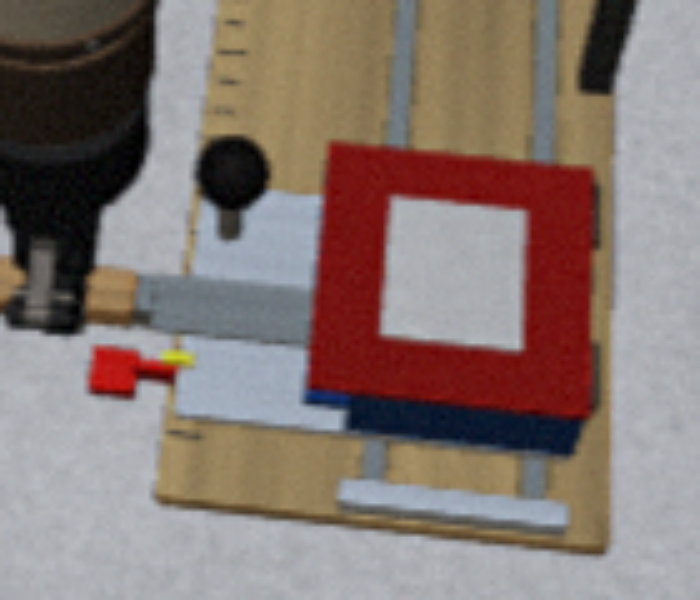

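The blade is in the slot, with its tip hidden under the red lip at (312,310). I raise it along the lid's arc.

```bash
python3 -m creep '{"translation":[[0,0,1],[0.2,0,2.2],[0.4,0,3.4],[0.9,0,4.7],[1.5,-0.1,6],[2.4,-0.1,7],[3.4,-0.15,8],[3.4,-0.15,8]],"delta_rot":[[0,0,0],[0,0,0],[0,0,0],[0,0,0],[0,0,0],[0,0,0],[0,0,0],[0,0,0]],"hand":[1,1,1,1,1,1,1,1]}'
cat > lid.py <<'E'
from h import *
Rs=R.from_euler('z',PSI,degrees=True)
print("TCP st",Rs.inv().apply(read_state()["position"]-O).round(1))
for n in("scene","top"):
    im,P=cloud(n);S=Rs.inv().apply((P-O).reshape(-1,3)).reshape(P.shape);h=cv2.cvtColor(im,cv2.COLOR_RGB2HSV).astype(int)
    m=(h[...,1]>140)&((h[...,0]<8)|(h[...,0]>172))&(S[...,2]>70)&(S[...,2]<215)&(S[...,0]>-60)&(S[...,0]<130)&(abs(S[...,1]+98)<75)
    q=S[m];c=q-q.mean(0);v=np.linalg.svd(c,full_matrices=0)[2][2];v*=np.sign(v[2] if abs(v[2])>.2 else v[0]*1)
    print(n,len(q),"normal",v.round(3),"angle from normal",np.degrees(np.arctan2(v[0],v[2])).round(1),"pct",np.percentile(q,[2,50,98],axis=0).round(0).tolist())
    top=q[q[:,2]>np.percentile(q[:,2],90)].mean(0);print("  top edge",top.round(1),"ang",np.degrees(np.arctan2(top[2]-73,81-top[0])).round(1))
    if n=="scene":cv2.imwrite("pics/s3.png",cv2.resize(im[180:380,290:450],(480,600))[...,::-1])
E
python3 lid.py
```

```text
clock: 23.22
position: [526.3, -113.4, 141.6]
ee_rot: [0.022, 1.0, 0.0, 0.004]
contact_force: [0.2, 0.3, -0.9]
gripper_width: 20.5
grasp_force: 60.8
TCP st [-110.7 -123.5  141.6]
scene 1255 normal [0.739 0.001 0.674] angle from normal 47.7 pct [[1.0, -162.0, 78.0], [34.0, -109.0, 131.0], [82.0, -41.0, 165.0]]
  top edge [   2.8 -102.9  164.3] ang 49.4
top 658 normal [0.738 0.001 0.675] angle from normal 47.6 pct [[1.0, -159.0, 78.0], [32.0, -94.0, 132.0], [81.0, -39.0, 165.0]]
  top edge [  2.2 -87.5 163.5] ang 49.0
```

```bash
python3 -m creep '{"translation":[[0.8,0,0.6],[1.6,-0.1,1.1],[2.4,-0.1,1.5],[3.2,-0.15,1.8],[4.2,-0.2,2.1],[5.2,-0.25,2.3],[6.2,-0.3,2.3],[6.2,-0.3,2.3]],"delta_rot":[[0,0,0],[0,0,0],[0,0,0],[0,0,0],[0,0,0],[0,0,0],[0,0,0],[0,0,0]],"hand":[1,1,1,1,1,1,1,1]}'
python3 lid.py
```

```text
clock: 24.32
position: [586.9, -116.3, 163.1]
ee_rot: [0.022, 1.0, 0.0, 0.002]
contact_force: [-0.6, 0.0, -1.1]
gripper_width: 20.4
grasp_force: 60.8
TCP st [ -50.  -123.7  163.1]
scene 260 normal [0.997 0.009 0.081] angle from normal 85.3 pct [[68.0, -163.0, 87.0], [71.0, -131.0, 189.0], [80.0, -45.0, 195.0]]
  top edge [  70.6 -110.6  195.1] ang 85.1
top 77 normal [1.    0.002 0.015] angle from normal 89.1 pct [[67.0, -109.0, 173.0], [70.0, -63.0, 191.0], [73.0, -40.0, 196.0]]
  top edge [ 68.9 -81.2 195.8] ang 84.4
```

```bash
python3 -m creep '{"translation":[[0.4,0,0],[0.9,0,0],[0.9,0,0],[0.9,0,0],[-1.5,0.1,0],[-4,0.2,0],[-8,0.4,1],[-12,0.5,3]],"delta_rot":[[0,0,0],[0,0,0],[0,0,0],[0,0,0],[0,0,0],[0,0,0],[0,0,0],[0,0,0]],"hand":[1,1,1,1,1,1,1,1]}'
python3 lid.py; python3 bl.py|head -2
python3 - <<'E'
from kin import *
D=np.load("top0.npz")
y=13.35
for fl in(180,):
    print(fl,[q.round(2).tolist() for q in ik(np.array([416,358,9.]),R.from_euler('z',y+fl,degrees=True)*R.from_euler('x',180,degrees=True),20)])
delta([430,200,220],R.from_euler('z',y+180,degrees=True)*R.from_euler('x',180,degrees=True))
# tray refined from top at start
im,P=D["im"],D["P"];h=cv2.cvtColor(im,cv2.COLOR_RGB2HSV).astype(int)
m=np.zeros((480,640),bool);m[200:315,150:225]=1;m&=(h[...,1]>120)&(abs(h[...,0]-60)<20)
r=cv2.minAreaRect(P[m][:,:2].astype(np.float32));print(r)
E
```

```text
clock: 25.42
position: [464.1, -111.3, 192.9]
ee_rot: [0.022, 1.0, 0.0, 0.001]
contact_force: [0.1, 1.2, -0.8]
gripper_width: 20.8
grasp_force: 60.8
TCP st [-172.9 -124.2  192.9]
scene 542 normal [ 1.     0.008 -0.003] angle from normal 90.2 pct [[77.0, -163.0, 90.0], [78.0, -114.0, 161.0], [82.0, -47.0, 195.0]]
  top edge [  79.2 -111.6  195. ] ang 89.2
top 606 normal [ 1.    -0.001  0.006] angle from normal 89.6 pct [[77.0, -157.0, 87.0], [78.0, -99.0, 150.0], [81.0, -42.0, 194.0]]
  top edge [  79.1 -100.3  193.1] ang 89.1
wrist handle 10925 x [-73.2 -20.6] y [-9.7 11.1] pitch 0.81 roll 0.18 z@end [15.2 15.9]
wrist blade 1070 x [45.1 54.5] y [-12.4  14.4] pitch -1.76 roll 0.11 z@end [7.7 7.4]
180 [[0.99, 0.53, -0.42, -0.0, -0.62, -2.33]]
pos [ 466.3 -111.3  193.7] delta cm [-3.63 31.13  2.63] rot [-0.06  0.26 15.86] t 25.675
((440.5351867675781, 363.54779052734375), (237.94442749023438, 102.58634185791016), 13.980449676513672)
```

View pics/s3.png

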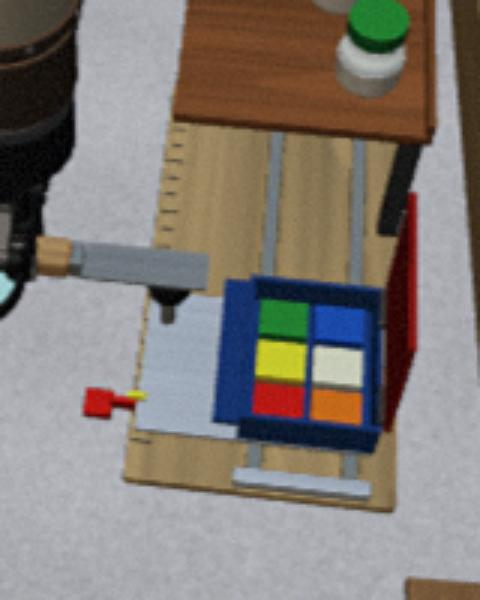

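The lid stands upright (about 90°), the pans are visible, and the pointer (135,395) is still at the clip. I now carry the knife to the tray.

```bash
python3 -m creep '{"translation":[[-3,2,2.6],[-4,7,2.6],[-4,13,2.6],[-4,19,2.6],[-4,25,2.6],[-4,31,2.6],[-4.5,37,2.6],[-5,43,2.6]],"delta_rot":[[0,0,2],[0,0,4],[0,0,6],[0,0,8],[0,0,10],[0,0,13],[0,0,16],[0,0,16.3]],"hand":[1,1,1,1,1,1,1,1]}'
python3 -m creep '{"translation":[[0,2,0],[0,3.8,-2],[0,3.8,-5],[0,3.8,-5],[0,3.8,-5]],"delta_rot":[[0,0,0],[0,0,0],[0,0,0],[0,0,0],[0,0,0]],"hand":[1,1,1,1,1]}'
python3 - <<'E'
from h import *
im,P=cloud("wrist");h=cv2.cvtColor(im,cv2.COLOR_RGB2HSV).astype(int);np.savez("tr.npz",im=im,P=P)
for n,(i,Q) in dict(wrist=(im,P),top=cloud("top"),scene=cloud("scene")).items():
    h=cv2.cvtColor(i,cv2.COLOR_RGB2HSV).astype(int);m=(h[...,1]>100)&(abs(h[...,0]-60)<20)&(np.linalg.norm(Q[...,:2]-[440,363],axis=-1)<150)&(Q[...,2]<40)
    rim=m&(Q[...,2]>20)
    print(n,m.sum(),cv2.minAreaRect(Q[m][:,:2].astype(np.float32)),"rim",rim.sum(),cv2.minAreaRect(Q[rim][:,:2].astype(np.float32)) if rim.sum()>4 else "","floor",np.percentile(Q[m][:,2],[10,95]).round(1))
R0=R.from_euler('z',13.7+180,degrees=True)*R.from_euler('x',180,degrees=True)
delta([416.4,357.8,80],R0)
E
```

```text
clock: 26.68
position: [415.8, 321.5, 218.4]
ee_rot: [-0.12, 0.993, -0.0, 0.001]
contact_force: [0.4, -0.3, -0.7]
gripper_width: 20.3
grasp_force: 60.8
clock: 27.3
position: [416.5, 356.8, 170.0]
ee_rot: [-0.12, 0.993, 0.0, 0.002]
contact_force: [-1.0, 0.8, -1.1]
gripper_width: 20.1
grasp_force: 60.8
wrist 17266 ((441.8071594238281, 365.6895751953125), (238.40269470214844, 104.38127136230469), 13.284143447875977) rim 2931 ((441.8071594238281, 365.6895751953125), (238.40269470214844, 104.38127136230469), 13.284143447875977) floor [ 3.5 26.5]
top 2462 ((441.00250244140625, 362.8699645996094), (239.53932189941406, 105.17062377929688), 12.2839994430542) rim 232 ((440.99859619140625, 362.8879089355469), (239.53932189941406, 105.13386535644531), 12.2839994430542) floor [ 0.2 24.2]
scene 2461 ((443.5760192871094, 364.1072082519531), (243.15711975097656, 112.64332580566406), 13.744232177734375) rim 404 ((440.91204833984375, 362.92803955078125), (237.47267150878906, 110.45193481445312), 13.282846450805664) floor [ 2.9 26.2]
pos [416.3 357.  170.6] delta cm [ 0.01  0.08 -9.06] rot [-0.18  0.24 -0.06] t 27.45
```

```bash
python3 -m creep '{"translation":[[0.1,0.15,-4],[0.1,0.15,-8],[0.1,0.15,-12],[0.1,0.15,-14.5],[0.1,0.15,-15.5],[0.1,0.15,-16],[0.1,0.15,-16],[0.1,0.15,-16]],"delta_rot":[[0,0,0],[0,0,0],[0,0,0],[0,0,0],[0,0,0],[0,0,0],[0,0,0],[0,0,0]],"hand":[1,1,1,1,1,1,1,1]}'
```

```text
clock: 28.45
position: [417.1, 358.8, 10.4]
ee_rot: [-0.12, 0.993, 0.001, 0.002]
contact_force: [0.0, -0.1, -1.7]
gripper_width: 20.3
grasp_force: 60.8
```

```bash
python3 -m creep '{"translation":[[0,0,-0.1],[0,0,-0.15],[0,0,-0.15],[0,0,-0.15],[0,0,-0.15],[0,0,-0.15],[0,0,-0.15]],"delta_rot":[[0,0,0],[0,0,0],[0,0,0],[0,0,0],[0,0,0],[0,0,0],[0,0,0]],"hand":[1,1,1,4.5,4.5,4.5,4.5]}'
python3 -m creep '{"translation":[[0,0,1],[0,0,3],[0,0,6],[0,0,10],[0,0,15],[0,-2,20],[0,-5,20],[-2,-8,20]],"delta_rot":[[0,0,0],[0,0,0],[0,0,0],[0,0,0],[0,0,0],[0,0,0],[0,0,0],[0,0,0]],"hand":[4.5,4.5,4.5,4.5,4.5,4.5,4.5,4.5]}'
python3 lid.py; python3 pm.py | grep -v " red"
python3 - <<'E'
from h import *
im,P=cloud("top");S=cloud("scene")[0];a=cv2.resize(im[190:320,140:260],(480,520));b=cv2.resize(S[80:400,220:460],(390,520));cv2.imwrite("pics/f.png",cv2.resize(np.hstack([a,b]),(800,478))[...,::-1])
W,Q=cloud("wrist");m=(Q[...,2]>8)&(Q[...,2]<40)&(np.linalg.norm(Q[...,:2]-[441,364],axis=-1)<110);h=cv2.cvtColor(W,cv2.COLOR_RGB2HSV).astype(int);m&=~((h[...,1]>100)&(abs(h[...,0]-60)<25))
print("knife",cv2.minAreaRect(Q[m][:,:2].astype(np.float32)),np.percentile(Q[m][:,2],[5,50,95]).round(1))
E
```

```text
clock: 29.32
position: [416.6, 358.1, 7.7]
ee_rot: [-0.12, 0.993, 0.0, 0.001]
contact_force: [0.8, -0.2, -0.1]
gripper_width: 45.1
grasp_force: 0.0
clock: 30.32
position: [397.0, 277.6, 209.1]
ee_rot: [-0.12, 0.993, 0.001, 0.002]
contact_force: [0.2, -0.7, 0.0]
gripper_width: 44.8
grasp_force: 0.0
TCP st [-257.6  261.2  209.1]
scene 539 normal [ 1.     0.008 -0.003] angle from normal 90.2 pct [[77.0, -163.0, 90.0], [78.0, -114.0, 161.0], [82.0, -48.0, 195.0]]
  top edge [  79.5 -104.5  194.9] ang 89.3
top 608 normal [ 1.    -0.     0.007] angle from normal 89.6 pct [[76.0, -158.0, 85.0], [78.0, -99.0, 150.0], [81.0, -42.0, 194.0]]
  top edge [ 79.  -98.8 192.9] ang 89.0
top yel 4 px(v,u) [220.5 358. ] y lo/med/hi [-134.9 -134.8 -134.7] mid -134.8 x [-102.5  -98.5  -94.4] z [37.1 37.6 38.4]
top fin 12 px(v,u) [226.3 357.2] y lo/med/hi [-136.2 -134.5 -128.8] mid -132.5 x [-127.1 -112.9 -105. ] z [25.1 26.5 29.3]
top neck 5 px(v,u) [224.2 357.6] y lo/med/hi [-136.1 -135.8 -133. ] mid -134.6 x [-109.9 -107.  -104.4] z [25.3 26.9 27.2]
scene yel 12 px(v,u) [311.2 334.9] y lo/med/hi [-139.  -136.4 -133.7] mid -136.4 x [-101.7  -97.5  -92.9] z [35.8 39.3 41.3]
scene fin 26 px(v,u) [313. 329.] y lo/med/hi [-139.7 -137.1 -134.1] mid -136.9 x [-126.7 -109.8  -98.8] z [24.6 27.8 32.6]
scene neck 23 px(v,u) [313.8 331.6] y lo/med/hi [-139.1 -137.2 -134.8] mid -137.0 x [-111.  -106.   -98.5] z [17.8 26.7 32.3]
knife ((439.84619140625, 365.7922058105469), (195.7109832763672, 105.51411437988281), 13.390690803527832) [10.9 23.2 25.4]
```

View pics/f.png

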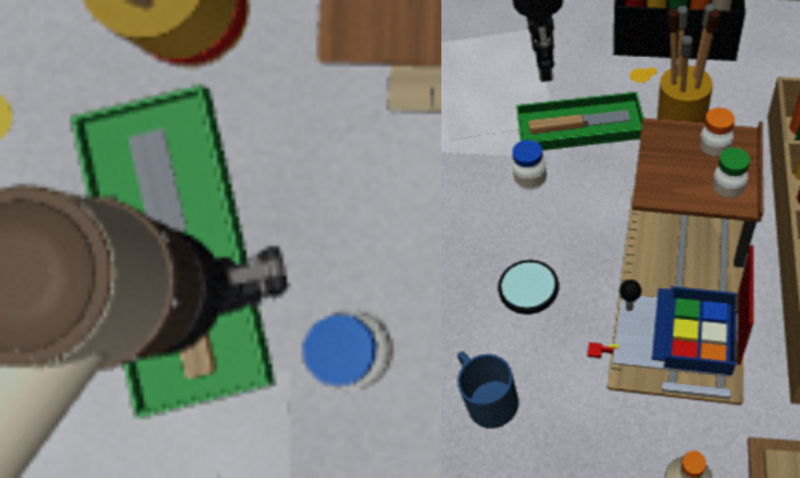

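The knife lies flat inside the tray (585,120), the lid is upright (748,305), the pointer is at the clip (605,348) and the bystanders look undisturbed. I hand in.

```bash
python3 -c "
from bench import job_done;print(job_done())"
```

```text
the job is handed in; nothing more can be done
None
```

I handed the job in at about 30 s of the 72 s allowed: the box is at the red clip (pointer within about 1 mm), the lid stands at about 90°, the knife lies flat in the green tray, and the clip and the other items look undisturbed in the final images.

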